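# Right a fallen packing carton and fold its flaps shut

### The job

The small cardboard carton has toppled over on the bench: tip it up so that it stands on its base, easing it down so that it does not fall the last part. Then fold its top shut, the short flap first and the long flap flat over it. Leave the glassware around it alone.

Things in the scene. Friction and masses are not known exactly. Their poses are not given: they have to be found in the camera images.
- carton: Brown cardboard carton lying on its side, open mouth roughly towards the robot. Outside 76 (x) x 100 (y) x 120 (z) mm, walls 4 mm, inner floor at z = 22 mm, 0.25 kg. Origin: centre of the underside; z points from there to the mouth. At first the +x wall is uppermost, the -x wall (white label) lies on the bench; flaps hang on the -y and +y walls.
- short_flap (a joint): Short flap's angle (rad): 0 = shut flat over the mouth, pi/2 = in line with its wall, 2.1 to 2.6 = spread outwards at the start, stop at 2.75. Hinged on the -y wall (line y = -50, z = 122 mm in the carton's frame, parallel to its x). 40 mm from hinge to free edge, 70 mm wide, 4 mm thick. Its crease holds it where it is left.
- long_flap (a joint): Long flap's angle (rad), 0 = shut, same sense and start range as the short one. Hinged on the +y wall (y = +50, z = 126 mm in the carton's frame). 70 mm from hinge to free edge, 70 mm wide, 4 mm thick; shut, it lies over the short flap, upper face 128 mm above the underside. Its crease holds it where it is left.
- short_flap_edge (a point): Middle of the free edge of the short flap.
- long_flap_edge (a point): Middle of the free edge of the long flap.
- sample_jar: Open clear glass jar, 52 mm across, 90 mm tall, standing left of the carton; origin: centre of its underside. To be left alone.
- powder_jar: Wide clear glass jar with white contents, 70 mm across, 73 mm tall, standing right of the carton; origin: centre of its underside. To be left alone.
- dropper_bottle: Amber dropper bottle, 32 mm across, 96 mm tall, standing behind the carton; origin: centre of its underside. To be left alone.
Mind the look-alikes: they are no part of the job. What is shaped like the carton but turquoise is not meant.

How it is judged:
On the way, in this order (a step that is already met when the one before it is completed fails the run):
1. the carton stands upright on its base (angle between carton's own z axis and vertical below 0.1 rad and height (world z) of carton below 0.012 m and angular speed of carton below 0.2 rad/s), for 0.2 s.
2. the short flap is folded shut while the long one is still open (angle between carton's own z axis and vertical below 0.1 rad and height (world z) of carton below 0.012 m and value of joint short_flap below 0.13 rad and value of joint long_flap above 0.8 rad), for 0.2 s.
3. the long flap is folded shut over the short one (angle between carton's own z axis and vertical below 0.1 rad and height (world z) of carton below 0.012 m and value of joint each of short_flap, long_flap below 0.13 rad), for 0.2 s.
At the end, for the whole second after the job is handed in: The carton stands still and upright on its base on the bench (within 0.1 rad, underside within 12 mm of the bench top) with both flaps folded shut (each within 0.13 rad of flat) (all of step 3 and linear speed of carton below 0.02 m/s); the robot touches nothing.
It fails at once if the carton crashes down (turns faster than 5 rad/s) (angular speed of carton above 5 rad/s).
It fails at once if the sample jar is pushed more than 20 mm or tipped more than 0.3 rad (distance of sample_jar from where it was at the start of the episode above 0.02 m or angle between sample_jar's own z axis and vertical above 0.3 rad).
It fails at once if the powder jar is pushed more than 20 mm or tipped more than 0.3 rad (distance of powder_jar from where it was at the start of the episode above 0.02 m or angle between powder_jar's own z axis and vertical above 0.3 rad).
It fails at once if the dropper bottle is pushed more than 20 mm or tipped more than 0.3 rad (distance of dropper_bottle from where it was at the start of the episode above 0.02 m or angle between dropper_bottle's own z axis and vertical above 0.3 rad).
It also fails if it takes over 67 s, if anything falls off the work surface, if the arm or the gripper's body presses on something with over 40 N, if the wrist force passes 120 N, or if a joint passes its speed limit or range.

### The arm

A 6-joint arm with a two-finger parallel gripper is mounted at the origin on a cart in front of the work surface, level with it; the furniture and walls round the work are solid. World frame = base frame: x ahead of the robot, y to its left, z up, the work surface at z = 0. Lengths are in m, angles in rad, forces in N, time in s.
With the tool pointing down it reaches from about 0.25 to 0.8 m from the base axis. Payload 8.5 kg.
Tool frame: the origin (TCP) lies at the very end of the fingers, on their centre line; the grasp point (between the pads) lies 19 mm behind it; z points along the fingers, y is the direction in which the jaws open and shut (so a half turn about z gives the same grasp; the last joint's range is limited). The gripper opens to 85 mm and grips with 20 to 120 N. Pads are 22 mm wide; open, the fingers measure 114 mm over their backs; the gripper's body (76 mm by 85 mm) begins 54 mm behind the grasp point. The pads swing forward as they close: fully open they stand 13 mm farther back than shut.
Start: joints at [-1.331, 0.238, -0.013, 1.319, 0, 1.571], TCP at [0.125, -0.51, 0.231] pointing down, gripper open.
Joint ranges: [-2.66, 2.66], [-1.03, 1.9], [-1.14, 1.46], [-1.82, 2.27], [-1.45, 1.34], [-3.14, 3.14]. Speed limits (rad/s): [2.22, 2.22, 2.79, 3.14, 3.14, 3.14].

### API

Orientations are given as [roll, pitch, yaw] about the fixed x, y, z axes, in that order (R = Rz(yaw) Ry(pitch) Rx(roll)).
In Python, from cell import sensors, vision, finish_job gives the robot as it stands.
- The arm moves only by the tool jog_arm, never from a script. Its argument "deltas" is a list of rows, each an object with "angular": the turn, a rotation vector about the tool's x, y, z in rad, a list of three; "slide": the shift along the tool's x, y, z in mm, a list of three; "grip": the opening, from 0 (shut) to 1 (fully open). A call has 1 to 5 rows; each row shifts and turns the commanded pose from where the row before left it, along the tool's axes as they then stand; what a row does not reach is not made up. A row lasts 1/10 s, in which the tool goes at most 50 mm and 8.59 degrees, less where a joint would pass 70% of its speed; a pose out of reach is approached as far as the arm can. A call is refused whole if a number of a shift passes 50 or a number of a turn 0.15, either way. A call with a gripper value outside its range is refused whole. The fingers move at their own pace and stop on an object; the grip force is fixed at half the most. Time passes only in rows, so rows that do not move let the fingers close. It gives the time, the measured TCP pose, the force and the opening at its end, in the units of the state.
- sensors.sense(): the state, without advancing time (a new reading comes with each control period).
- vision.grab_frame(name): name is "scene" or "top"; returns a dict with "frame" (420x560x3 uint8, blue, green, red), "K" (3x3 intrinsics, pixels), "k1" (the pictures are not rectified: a ray, as slopes to the right and down, at radius r is drawn at 1 + k1 r^2 times it, then the intrinsics apply), "rvec" (rotation vector, rad) and "tvec" (3), from world to camera coordinates, as OpenCV has them. Camera axes: x right, y down, z forward; pixel columns grow to the right and rows downward; lengths in m; the calibration is good to about 2 mm. A picture is of the moment at which its call begins. There is no depth.
- finish_job(): hands the job in, once; it reports no verdict.
The state is a dict: "time_s": time; "joints": joint angles; "qd": joint speeds; "joint_torque": joint torques, N m; "eef_pos": TCP position; "orientation": TCP orientation; "wrist_force": force on the tool from outside, world axes, zero at the start; "moment": the same for the moment, N m; "opening": opening from 0.0 (shut) to 1.0 (fully open).
Only numpy, scipy, OpenCV 4.12 (cv2) and the standard library are available. Lean on these libraries where they do the work, as an engineer would, in place of code of your own. Each camera call takes 0.05 s, during which the arm holds its last target.

## Working session

There is one attempt and no reset: what is moved stays moved. The work goes in short steps, Python scripts to look and compute and a tool call to move; the robot and the scene stay as the last step left them, time stands still between calls to the robot, and variables do not carry over. Pictures are saved under pics/ and viewed, and the job is handed in when it is done.

Besides the shell and the picture viewer there is one more tool, called as name(argument=value, ...) on one line, values as JSON. jog_arm: Moves the arm, as the interface text tells. Its arguments: {"type":"object","properties":{"deltas":{"type":"array","items":{"type":"object","properties":{"angular":{"type":"array","items":{"type":"number"}},"slide":{"type":"array","items":{"type":"number"}},"grip":{"type":"number"}}}}},"required":["deltas"]}

```bash
ls; mkdir -p pics; python3 - <<'E'
from cell import sensors, vision
import cv2,json
print(sensors.sense())
for n in("scene","top"):
    f=vision.grab_frame(n); cv2.imwrite(f"pics/{n}0.png",f["frame"]); print(n,f["K"],f["k1"],f["rvec"],f["tvec"])
E
```

```text
pics
{'time_s': 0.0, 'joints': array([-1.33101055e+00,  2.38804463e-01, -1.42397350e-02,  1.31917767e+00,
       -2.43083492e-05,  1.57080781e+00]), 'qd': array([-8.86176153e-04, -1.46171791e-04,  7.42657109e-05,  1.17145995e-03,
        1.53871622e-03, -5.74028164e-04]), 'joint_torque': array([ 9.08627117e-04, -5.38778687e+01,  3.46439445e+01,  1.84775039e-02,
       -1.35448663e-04,  2.00872620e-05]), 'eef_pos': array([ 0.12458296, -0.50959471,  0.23067084]), 'orientation': array([-3.14016711e+00,  2.43246929e-05,  2.39774332e-01]), 'wrist_force': array([-0.37040254, -0.11916982,  0.05599467]), 'moment': array([-0.02055081, -0.00417742,  0.03580224]), 'opening': 1.0003409802256233}
scene [[427.35287152   0.         285.11034971]
 [  0.         427.35287152 209.69616126]
 [  0.           0.           1.        ]] -0.13768571373007882 [ 2.37780423 -0.75857442  0.26699694] [-0.51258349  0.32205281  0.80401149]
top [[394.47618807   0.         279.70172308]
 [  0.         394.47618807 209.37744875]
 [  0.           0.           1.        ]] -0.06111922032316656 [ 2.16405283 -2.15154459  0.13006847] [-0.00459679  0.62972858  1.08893975]
```

View pics/scene0.png

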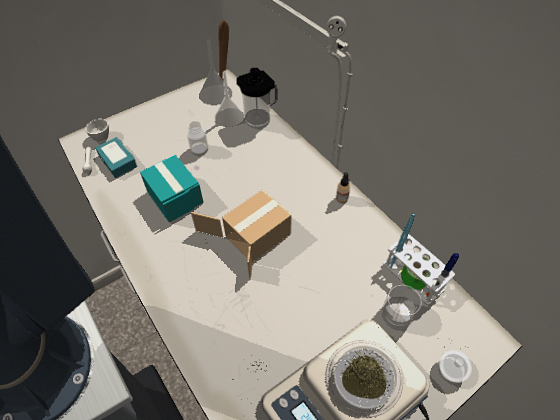

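View pics/top0.png

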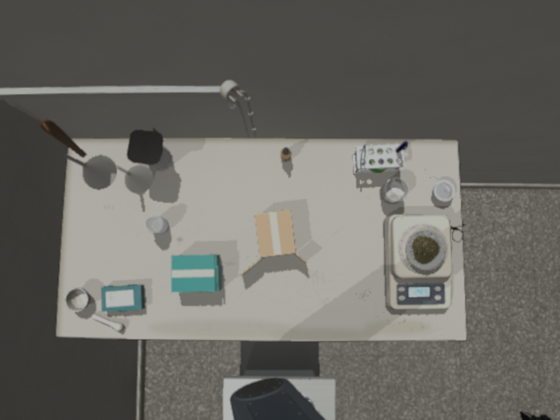

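The brown carton is at scene (257,225) and top (275,233). Look-alikes are the turquoise carton at scene (172,187) / top (195,273) and the small turquoise box at scene (116,157) / top (122,298). I choose the brown one and check it in a close crop.

```bash
cat > h.py <<'E'
import numpy as np, cv2
from scipy.spatial.transform import Rotation as Ro
from cell import sensors, vision
def grab(n):
    f=vision.grab_frame(n); f["R"]=cv2.Rodrigues(np.array(f["rvec"],float))[0]; f["D"]=np.array([f["k1"],0,0,0,0.]); f["t"]=np.array(f["tvec"],float).ravel(); return f
def proj(f,P):
    return cv2.projectPoints(np.atleast_2d(np.array(P,float)),np.array(f["rvec"],float),f["t"],f["K"],f["D"])[0].reshape(-1,2)
def toz(f,uv,z):
    n=cv2.undistortPoints(np.array(uv,float).reshape(-1,1,2),f["K"],f["D"]).reshape(-1,2)
    d=np.c_[n,np.ones(len(n))]@f["R"]; c=-f["R"].T@f["t"]
    return c+d*((z-c[2])/d[:,2])[:,None]
def crop(f,x0,y0,x1,y1,s,name,im=None):
    im=f["frame"] if im is None else im
    cv2.imwrite(f"pics/{name}.png",cv2.resize(im[y0:y1,x0:x1],None,fx=s,fy=s,interpolation=cv2.INTER_CUBIC))
E
python3 - <<'E'
from h import *
t=grab("top"); s=grab("scene")
crop(t,225,190,335,290,7,"t1"); crop(s,180,170,330,290,5,"s1")
print(toz(t,[[256,213],[291,211],[257,256],[295,255]],.076).round(4))
print(toz(t,[[62,338],[464,338],[460,139],[67,140]],0).round(3))
print(toz(t,[[158,228],[395,195],[286,155]],0.0).round(3))
E
```

```text
[[ 0.6147  0.0643  0.076 ]
 [ 0.6208 -0.0322  0.076 ]
 [ 0.4968  0.0601  0.076 ]
 [ 0.5001 -0.0434  0.076 ]]
[[ 0.253  0.632  0.   ]
 [ 0.262 -0.537  0.   ]
 [ 0.855 -0.553  0.   ]
 [ 0.847  0.657  0.   ]]
[[ 0.577  0.359  0.   ]
 [ 0.68  -0.345  0.   ]
 [ 0.799 -0.019  0.   ]]
```

View pics/t1.png

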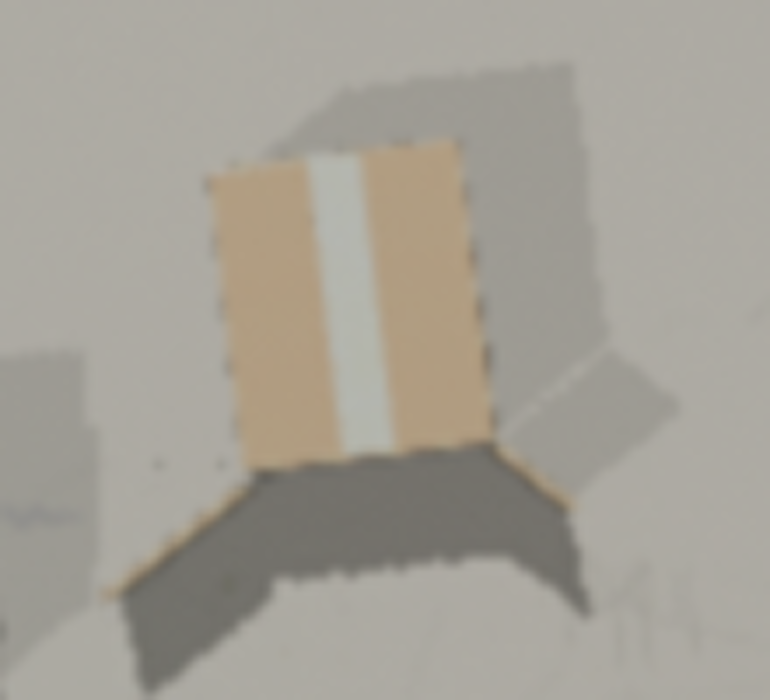

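View pics/s1.png

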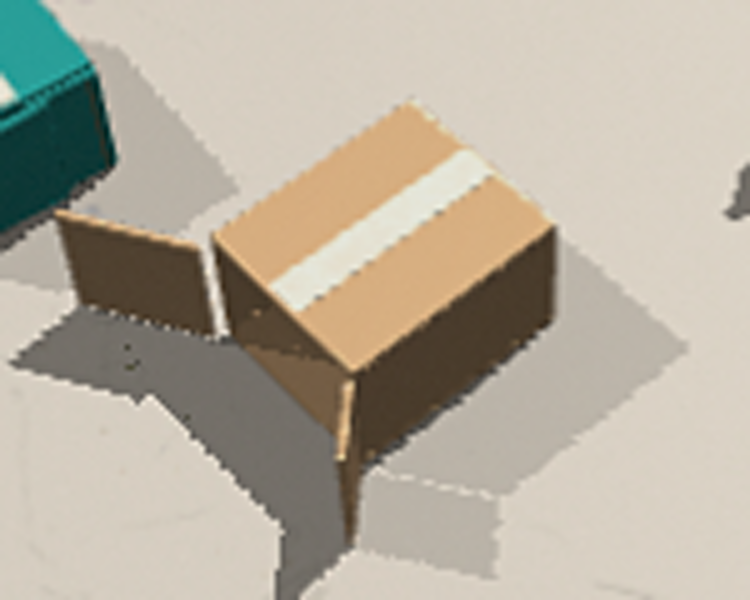

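The crop confirms it: plain brown carton with a label strip, top-face corners at top-view pixels (255,215), (290,210), (295,254), (260,257). The long flap is on the left and the short one on the right, and the mouth faces the robot.

```bash
python3 - <<'E'
from h import *
from scipy.optimize import least_squares
t=grab("top"); s=grab("scene")
# carton corners in carton frame: +x face
C=np.array([[38,50,0],[38,-50,0],[38,-50,120],[38,50,120]])/1e3
pt=np.array([[255.3,215.4],[290.4,210.3],[295.4,253.6],[259.7,257.1]])
ps=np.array([[409,101],[556,228],[355,371],[213,235]])/5+[180,170]
def W(p,C):
    x,y,a=p; zc=np.array([-np.cos(a),-np.sin(a),0]); xc=np.array([0,0,1]); yc=np.cross(zc,xc)
    return np.array([x,y,.038])+C@np.array([xc,yc,zc])
def r(p,w=3): 
    P=W(p,C); return np.r_[(proj(t,P)-pt).ravel(),(proj(s,P)-ps).ravel()]
o=least_squares(r,[.62,.01,0]); print(o.x,r(o.x).round(1))
np.save("pose.npy",o.x); print(W(o.x,C).round(4))
P=W(o.x,C)
# flap tips
ft=np.array([[107,595],[570,508]])/7+[225,190]
for z in(.038,.076): print(toz(t,ft,z-.003).round(3))
p=o.x
for name,sy,L,z in(("short",-1,.04,.122),("long",1,.07,.126)):
  for a in (2.1,2.2,2.3,2.4,2.5,2.6):
    e=np.array([[.035,sy*(.05-L*np.cos(a)),z+L*np.sin(a)]]); print(name,a,((proj(t,W(p,e))-[225,190])*7).round())
# turquoise carton / jars
print(toz(t,[[158,235],[398,203]],0).round(3))
E
```

```text
[0.61790992 0.0181679  0.12417086] [-0.6 -1.3  0.3 -0.5  0.7 -0.4 -0.1  0.4  0.5 -0.4  0.3 -0.7 -0.9  1.1
 -1.2  0.4]
[[ 0.6117  0.0678  0.076 ]
 [ 0.6241 -0.0314  0.076 ]
 [ 0.505  -0.0463  0.076 ]
 [ 0.4926  0.0529  0.076 ]]
[[ 0.443  0.109  0.035]
 [ 0.479 -0.077  0.035]]
[[ 0.445  0.105  0.073]
 [ 0.48  -0.075  0.073]]
short 2.1 [[560. 530.]]
short 2.2 [[568. 523.]]
short 2.3 [[575. 516.]]
short 2.4 [[581. 508.]]
short 2.5 [[587. 499.]]
short 2.6 [[591. 490.]]
long 2.1 [[172. 655.]]
long 2.2 [[155. 646.]]
long 2.3 [[140. 637.]]
long 2.4 [[126. 625.]]
long 2.5 [[113. 613.]]
long 2.6 [[102. 599.]]
[[ 0.556  0.358  0.   ]
 [ 0.656 -0.353  0.   ]]
```

```bash
cat >> h.py <<'E'
def state():
    s=sensors.sense(); return np.array(s["eef_pos"]),Ro.from_euler("xyz",s["orientation"]),s
def tool(a,beta):
    f=np.array([np.cos(a),np.sin(a),0]);z=np.cos(beta)*f-np.sin(beta)*np.array([0,0,1]);x=np.array([-np.sin(a),np.cos(a),0])
    return Ro.from_matrix(np.c_[x,np.cross(z,x),z])
def plan(p1,R1,n=None,start=None):
    p0,R0=(start if start else state()[:2]); p1=np.array(p1,float)
    rv=(R0.inv()*R1).as_rotvec(); d=np.linalg.norm(p1-p0)*1e3; th=np.linalg.norm(rv)
    m=max(1,int(np.ceil(max(d/48,th/.14)))); n=n or m
    print("dist mm",d.round(1),"turn",th.round(3),"rows",n,"min",m, "per-row turn",(rv/n).round(3))
    for k in range(n):
        Rk=R0*Ro.from_rotvec(rv*k/n); print((Rk.inv().apply((p1-p0)/n)*1e3).round(1).tolist())
def info():
    p,R,s=state(); print("t",round(s["time_s"],2),"p",p.round(4),"x",R.as_matrix()[:,0].round(2),"z",R.as_matrix()[:,2].round(3),"F",np.round(s["wrist_force"],2),"M",np.round(s["moment"],2),"op",round(s["opening"],3),"q",np.round(s["joints"],2))
E
python3 -c "
from h import *
plan([.36,-.03,.28],tool(.124,1.571),12)"
```

```text
dist mm 536.7 turn 1.455 rows 12 min 12 per-row turn [-0.    -0.    -0.121]
[28.5, -34.2, -4.1]
[32.5, -30.5, -4.1]
[35.9, -26.3, -4.1]
[38.8, -21.8, -4.1]
[41.2, -16.9, -4.1]
[42.9, -11.8, -4.1]
[44.1, -6.5, -4.1]
[44.5, -1.2, -4.1]
[44.3, 4.2, -4.1]
[43.5, 9.6, -4.1]
[42.0, 14.7, -4.1]
[39.9, 19.7, -4.1]
```

jog_arm(deltas=[{"angular": [0,0,-0.12],"slide": [28.5,-34,-4],"grip": 0.5},{"angular": [0,0,-0.12],"slide": [32.5,-30.5,-4],"grip": 0.4},{"angular": [0,0,-0.12],"slide": [36,-26,-4],"grip": 0.4},{"angular": [0,0,-0.12],"slide": [39,-22,-4],"grip": 0.4},{"angular": [0,0,-0.12],"slide": [41,-17,-4],"grip": 0.4}])

```text
time_s: 0.8
eef_pos: [0.2236, -0.3089, 0.2515]
orientation: [3.141, -0.0, 0.844]
wrist_force: [1.5, -1.0, 0.6]
opening: 0.405
```

jog_arm(deltas=[{"angular": [0,0,-0.12],"slide": [43,-12,-4],"grip": 0.4},{"angular": [0,0,-0.12],"slide": [44,-6.5,-4],"grip": 0.4},{"angular": [0,0,-0.12],"slide": [44.5,-1,-4],"grip": 0.4},{"angular": [0,0,-0.12],"slide": [44,4,-4],"grip": 0.4},{"angular": [0,0,-0.12],"slide": [43.5,9.5,-4],"grip": 0.4}])

```text
time_s: 1.3
eef_pos: [0.3231, -0.11, 0.2718]
orientation: [3.141, 0.0, 1.444]
wrist_force: [1.0, -0.6, -0.6]
opening: 0.4
```

jog_arm(deltas=[{"angular": [0,0,-0.12],"slide": [42,14.5,-4],"grip": 0.4},{"angular": [0,0,-0.12],"slide": [40,20,-4],"grip": 0.4}])

```text
time_s: 1.5
eef_pos: [0.3634, -0.0303, 0.2798]
orientation: [3.141, 0.0, 1.685]
wrist_force: [1.4, 0.2, -0.7]
opening: 0.399
```

```bash
python3 -c "
from h import *
info()
R=tool(.124,.8); E=np.array([.499,.0033,.074])
tgt=E-R.apply([0,-.008,-.022]); pre=tgt-R.apply([0,0,.09])
print(tgt,pre); plan(pre,R)"
```

```text
t 1.5 p [ 0.3634 -0.0303  0.2798] x [-0.11  0.99 -0.  ] z [ 0.001 -0.    -1.   ] F [ 1.42  0.17 -0.65] M [-0.07 -0.06  0.  ] op 0.399 q [-0.08 -0.05 -0.22  1.4  -0.    1.37]
[0.51990465 0.00590554 0.06379182] [ 0.45768249 -0.00184979  0.12835387]
dist mm 180.6 turn 0.77 rows 6 min 6 per-row turn [-0.128  0.001 -0.002]
[2.9, 16.1, 25.2]
[2.9, 12.8, 27.1]
[2.8, 9.2, 28.5]
[2.8, 5.5, 29.5]
[2.8, 1.7, 29.9]
[2.8, -2.2, 29.9]
```

jog_arm(deltas=[{"angular": [-0.13,0,0],"slide": [3,16,25],"grip": 0.4},{"angular": [-0.13,0,0],"slide": [3,13,27],"grip": 0.4},{"angular": [-0.13,0,0],"slide": [3,9,28],"grip": 0.4},{"angular": [-0.13,0,0],"slide": [3,5.5,29],"grip": 0.4},{"angular": [-0.13,0,0],"slide": [3,2,30],"grip": 0.4}])

```text
time_s: 2.0
eef_pos: [0.4365, -0.0102, 0.1628]
orientation: [2.539, 0.0, 1.68]
wrist_force: [0.7, -0.2, -0.9]
opening: 0.404
```

jog_arm(deltas=[{"angular": [-0.12,0,-0.01],"slide": [3,-2,30],"grip": 0.4},{"angular": [0,0,0],"slide": [0,0,0],"grip": 0.4}])

```text
time_s: 2.2
eef_pos: [0.4446, -0.0072, 0.1394]
orientation: [2.469, 0.002, 1.684]
wrist_force: [0.0, 0.4, -0.6]
opening: 0.403
```

```bash
python3 -c "
from h import *
info()
R=tool(.124,.8); E=np.array([.499,.0033,.074])
tgt=E-R.apply([0,-.008,-.022])
plan(tgt,R)
crop(grab('top'),205,180,345,290,5,'t2'); crop(grab('scene'),130,130,330,290,4,'s2')"
```

```text
t 2.2 p [ 0.4446 -0.0072  0.1394] x [-0.11  0.99 -0.  ] z [ 0.619  0.069 -0.782] F [ 0.03  0.39 -0.63] M [-0.08  0.63  0.03] op 0.403 q [-0.11 -0.22 -1.01  0.12  0.14  1.39]
dist mm 107.5 turn 0.099 rows 3 min 3 per-row turn [-0.033  0.003 -0.002]
[1.5, 4.2, 35.6]
[1.4, 3.0, 35.7]
[1.3, 1.9, 35.8]
```

View pics/s2.png

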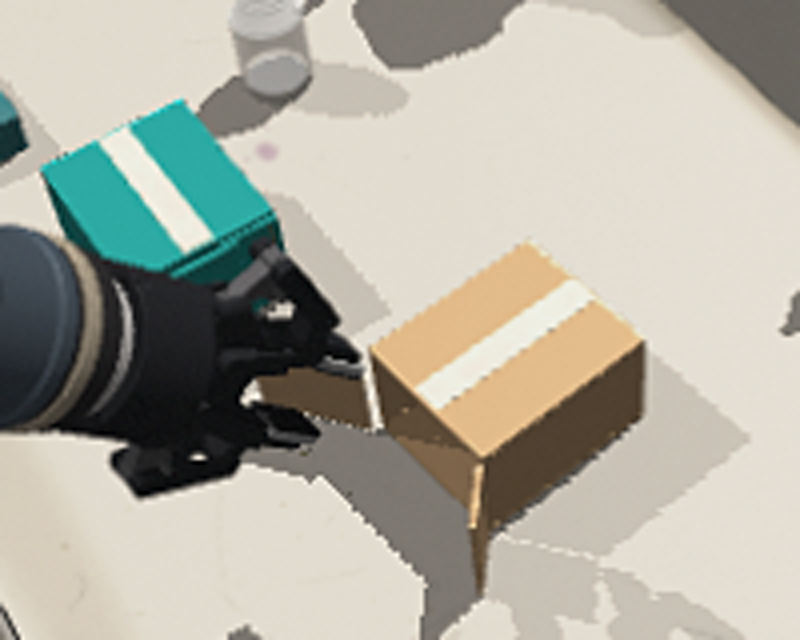

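View pics/t2.png

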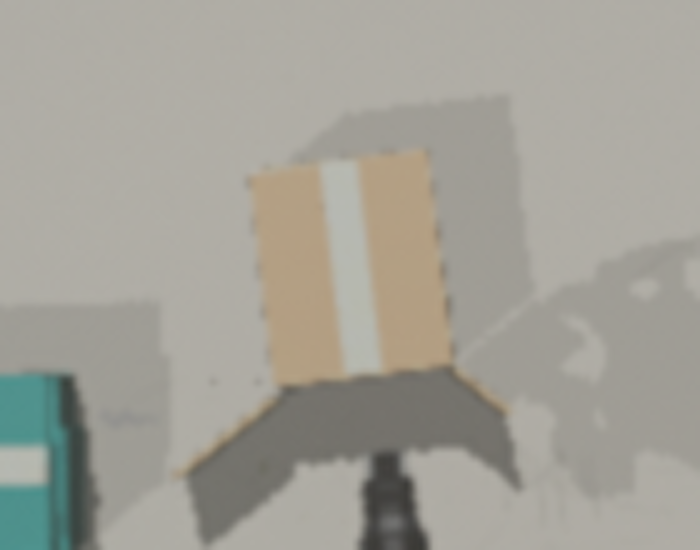

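jog_arm(deltas=[{"angular": [-0.02,0,0],"slide": [1.5,4,27],"grip": 0.4},{"angular": [-0.02,0,0],"slide": [1,3,27],"grip": 0.4},{"angular": [-0.03,0,0],"slide": [1,2,27],"grip": 0.4}])

```text
time_s: 2.6
eef_pos: [0.511, 0.0021, 0.0899]
orientation: [2.39, 0.005, 1.684]
wrist_force: [0.7, -0.1, -1.1]
opening: 0.4
```

```bash
python3 -c "
from h import *
info()
R=tool(.124,.8); E=np.array([.499,.0033,.074])
tgt=E-R.apply([0,-.008,-.022])
plan(tgt,R)
crop(grab('top'),205,180,345,290,5,'t3'); crop(grab('scene'),130,130,330,290,4,'s3')"
```

```text
t 2.6 p [0.511  0.0021 0.0899] x [-0.11  0.99 -0.  ] z [ 0.679  0.074 -0.731] F [ 0.74 -0.08 -1.14] M [-0.11  0.55  0.  ] op 0.4 q [-0.07  0.04 -1.11 -0.32  0.12  1.43]
dist mm 27.9 turn 0.023 rows 1 min 1 per-row turn [-0.019  0.011 -0.005]
[2.9, -11.1, 25.4]
```

View pics/s3.png

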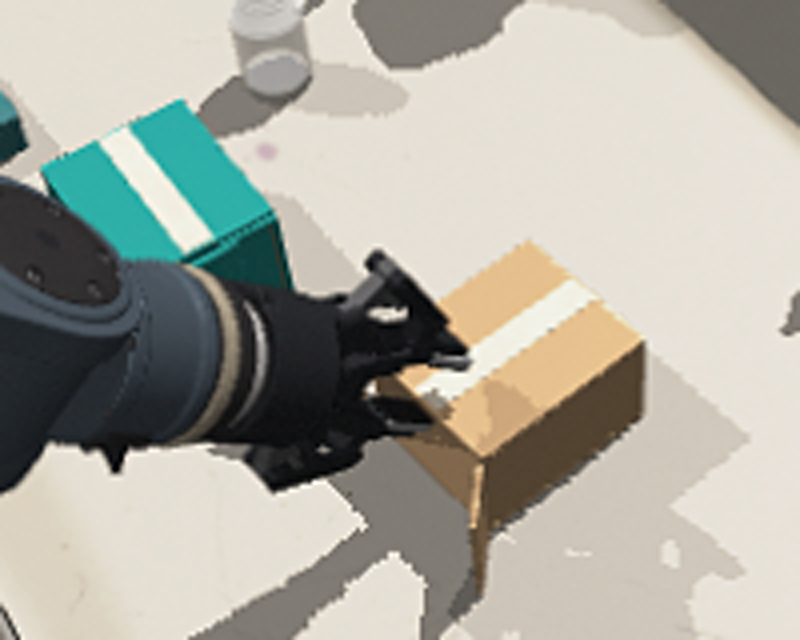

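View pics/t3.png

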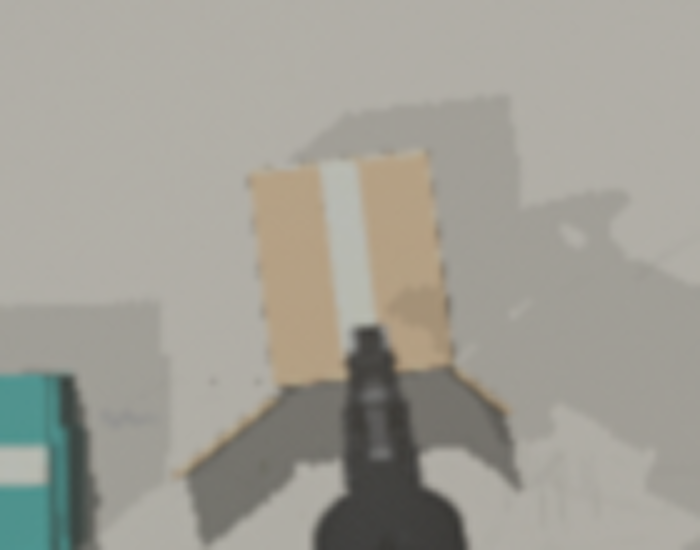

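The straddle is right, with the inner finger just under the wall at the mouth and the outer one above it. q3 is near its limit, so I'll use a slightly steeper pitch.

```bash
python3 -c "
from h import *
R=tool(.124,.9); E=np.array([.499,.0033,.074])
p,R0,_=state(); print('E in tool now',R0.inv().apply(E-p)*1e3)
tgt=E-R.apply([0,-.007,-.020])
plan(tgt,R,2)"
```

```text
E in tool now [  2.16036062 -15.31628494   2.01792747]
dist mm 24.6 turn 0.073 rows 2 min 1 per-row turn [ 0.036  0.005 -0.003]
[1.2, -4.9, 11.2]
[1.2, -4.5, 11.4]
```

jog_arm(deltas=[{"angular": [0.02,0,0],"slide": [1,-7,5],"grip": 0.4},{"angular": [0.035,0.005,0],"slide": [1.2,-2.5,18],"grip": 0.4},{"angular": [0,0,0],"slide": [0,0,0],"grip": 0.4}])

```text
time_s: 3.0
eef_pos: [0.5169, 0.0052, 0.0655]
orientation: [2.449, 0.0, 1.688]
wrist_force: [0.4, -0.6, -0.2]
opening: 0.399
```

```bash
python3 -c "
from h import *
info()
E=np.array([.499,.0033,.074])
p,R0,_=state(); print('E in tool now',R0.inv().apply(E-p)*1e3)
crop(grab('scene'),130,130,330,290,4,'s4')"
```

```text
t 3.0 p [0.5169 0.0052 0.0655] x [-0.12  0.99 -0.  ] z [ 0.634  0.074 -0.77 ] F [ 0.41 -0.6  -0.21] M [-0.11  0.52 -0.03] op 0.399 q [-0.05  0.1  -1.07 -0.29  0.11  1.44]
E in tool now [  0.17215492  -8.43089994 -18.05145086]
```

View pics/s4.png

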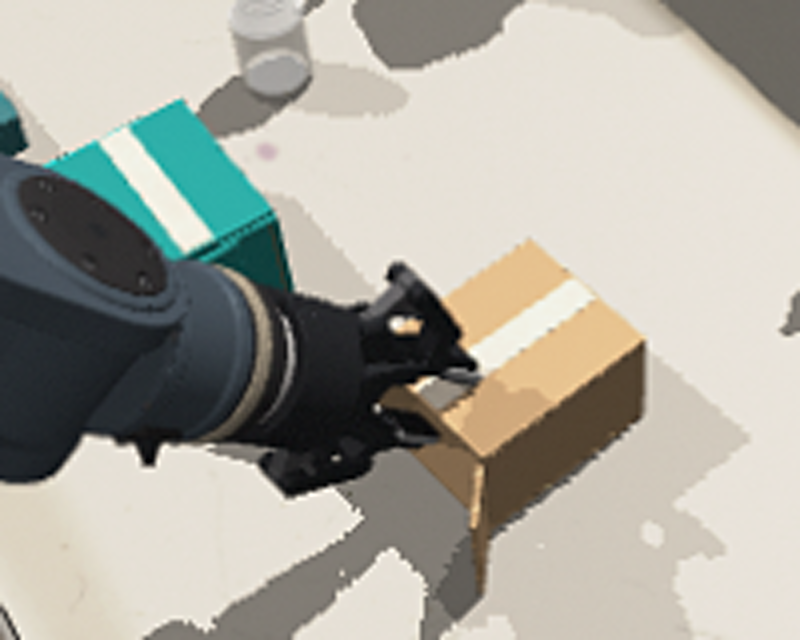

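```bash
cat > arc.py <<'E'
from h import *
a=.124; f=np.array([np.cos(a),np.sin(a),0]); up=np.array([0,0,1.])
E0=np.array([.499,.0033,.074]); P=E0+.120*f-.074*up
def E(al):
    th=np.arctan2(.074,-.120)-al; r=np.hypot(.12,.074); return P+r*(np.cos(th)*f+np.sin(th)*up)
E
python3 - <<'E'
from arc import *
p,R0,_=state(); R=tool(.124,.879)
print((R0.inv()*R).as_rotvec())
prev=p
for al in [0]+list(range(5,51,5)):
    ph=50-al; g=18*np.tan(np.radians(ph))+4/np.cos(np.radians(ph))+3
    ye=-(g/2-3.5) if ph>0 else 0
    T=E(np.radians(al))-R.apply([0,ye/1e3,-.018])
    print(al,round(g/85,3),(R.inv().apply(T-prev)*1e3).round(1).tolist()); prev=T
E
```

```text
[ 0.00120109  0.00473886 -0.00540351]
0 0.361 [0.2, 4.0, 0.5]
5 0.314 [-0.0, 9.8, -3.4]
10 0.274 [0.0, 10.4, -2.4]
15 0.241 [0.0, 10.8, -1.3]
20 0.212 [0.0, 11.1, -0.3]
25 0.186 [-0.0, 11.2, 0.8]
30 0.162 [0.0, 11.2, 1.9]
35 0.141 [-0.0, 11.0, 2.9]
40 0.12 [-0.0, 10.8, 4.0]
45 0.101 [0.0, 10.4, 5.0]
50 0.082 [0.0, 10.0, 5.9]
```

jog_arm(deltas=[{"angular": [0,0,0],"slide": [0,4,0.5],"grip": 0.36},{"angular": [0,0,0],"slide": [0,10,-3.5],"grip": 0.32},{"angular": [0,0,0],"slide": [0,10.5,-2.5],"grip": 0.28},{"angular": [0,0,0],"slide": [0,0,0],"grip": 0.28}])

```text
time_s: 3.45
eef_pos: [0.5313, 0.007, 0.0863]
orientation: [2.446, 0.0, 1.687]
wrist_force: [-1.0, -0.3, 0.2]
opening: 0.277
```

```bash
python3 -c "
from h import *
info()
crop(grab('scene'),130,130,330,290,4,'s5')"
```

```text
t 3.45 p [0.5313 0.007  0.0863] x [-0.12  0.99 -0.  ] z [ 0.637  0.074 -0.768] F [-1.01 -0.33  0.2 ] M [-0.09  0.76  0.  ] op 0.277 q [-0.05  0.07 -1.01 -0.2   0.1   1.44]
```

View pics/s5.png

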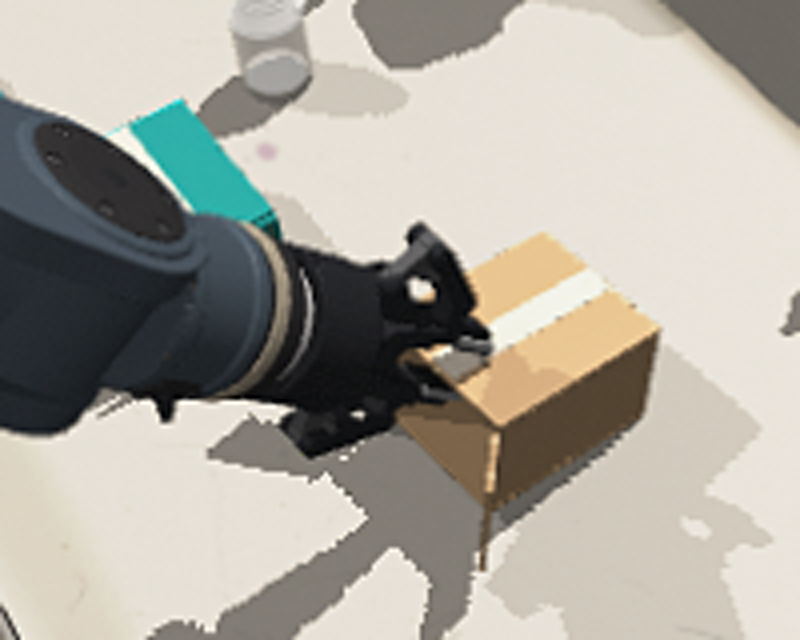

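The carton's mouth is lifting, with a few mm of forward slip. Continuing.

jog_arm(deltas=[{"angular": [0,0,0],"slide": [0,11,0],"grip": 0.24},{"angular": [0,0,0],"slide": [0,11,1],"grip": 0.21},{"angular": [0,0,0],"slide": [0,11,2],"grip": 0.18},{"angular": [0,0,0],"slide": [0,0,0],"grip": 0.18}])

```text
time_s: 3.9
eef_pos: [0.5594, 0.0104, 0.1042]
orientation: [2.446, 0.0, 1.688]
wrist_force: [-0.8, -1.0, 0.3]
opening: 0.176
```

```bash
python3 -c "
from h import *
info()
crop(grab('scene'),130,130,330,290,4,'s6')"
```

```text
t 3.9 p [0.5594 0.0104 0.1042] x [-0.12  0.99 -0.  ] z [ 0.636  0.075 -0.768] F [-0.78 -0.96  0.31] M [-0.13  0.61 -0.  ] op 0.176 q [-0.03  0.07 -0.93 -0.12  0.1   1.45]
```

View pics/s6.png

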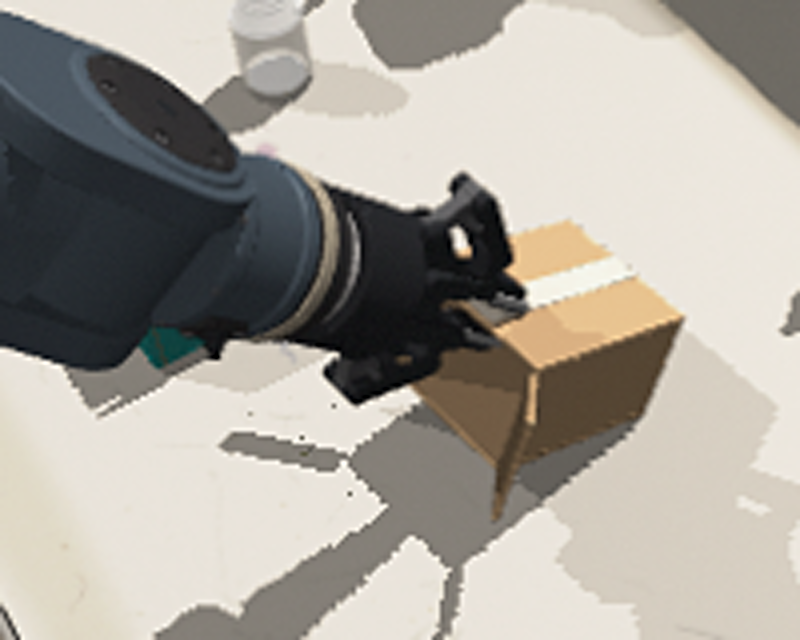

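jog_arm(deltas=[{"angular": [0,0,0],"slide": [0,11,2],"grip": 0.16},{"angular": [0,0,0],"slide": [0,11,3],"grip": 0.14},{"angular": [0,0,0],"slide": [0,11,4],"grip": 0.12},{"angular": [0,0,0],"slide": [0,10,5],"grip": 0.1},{"angular": [0,0,0],"slide": [0,0,0],"grip": 0.1}])

```text
time_s: 4.45
eef_pos: [0.6012, 0.0154, 0.1203]
orientation: [2.447, 0.0, 1.688]
wrist_force: [0.8, 0.4, -0.3]
opening: 0.103
```

```bash
python3 -c "
from h import *
info()
crop(grab('scene'),130,130,330,290,4,'s7')"
```

```text
t 4.45 p [0.6012 0.0154 0.1203] x [-0.12  0.99 -0.  ] z [ 0.636  0.075 -0.768] F [ 0.82  0.4  -0.28] M [-0.09  0.6   0.07] op 0.103 q [-0.02  0.1  -0.82 -0.04  0.09  1.47]
```

View pics/s7.png

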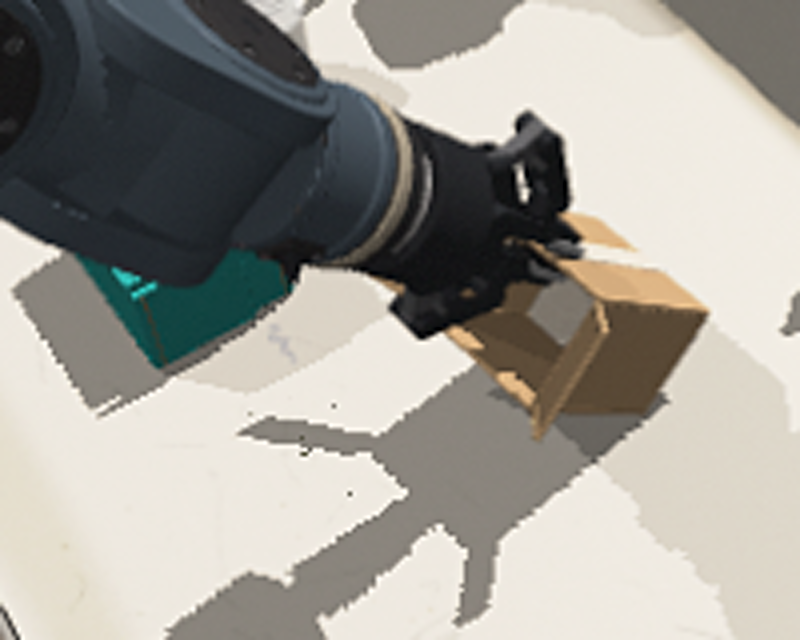

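Nearly aligned at about 45°. Closing gently to a firm grasp.

jog_arm(deltas=[{"angular": [0,0,0],"slide": [0,7,4],"grip": 0.08},{"angular": [0,0,0],"slide": [0,0,0],"grip": 0.06},{"angular": [0,0,0],"slide": [0,0,0],"grip": 0.04},{"angular": [0,0,0],"slide": [0,0,0],"grip": 0.02},{"angular": [0,0,0],"slide": [0,0,0],"grip": 0.0}])

```text
time_s: 5.0
eef_pos: [0.6074, 0.0161, 0.1213]
orientation: [2.448, -0.0, 1.688]
wrist_force: [2.4, 0.8, 1.2]
opening: 0.029
```

```bash
python3 -c "
from h import *
info()
s=grab('scene')
crop(s,200,130,340,270,5,'s8')
crop(grab('top'),205,160,345,270,5,'t8')"
```

```text
t 5.0 p [0.6074 0.0161 0.1213] x [-0.12  0.99  0.  ] z [ 0.635  0.075 -0.769] F [2.39 0.8  1.22] M [-0.   -0.42  0.06] op 0.029 q [-0.02  0.11 -0.81 -0.04  0.09  1.47]
```

View pics/s8.png

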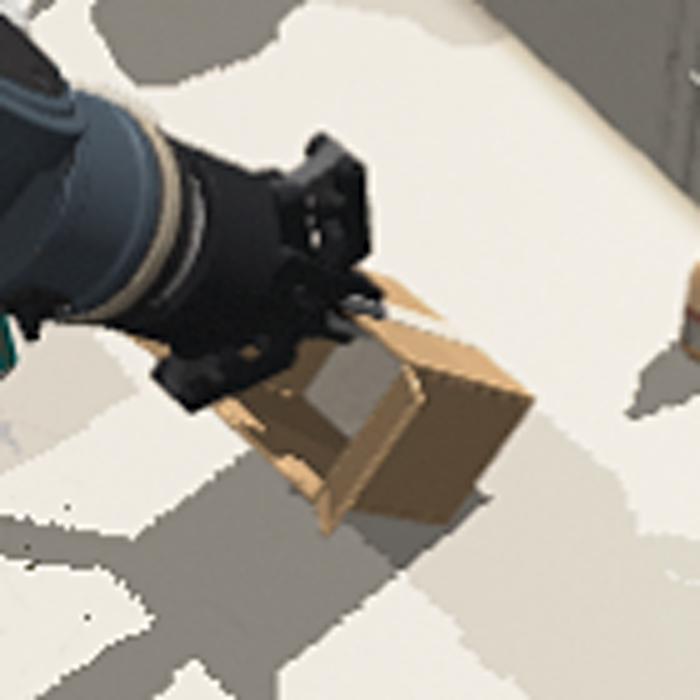

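View pics/t8.png

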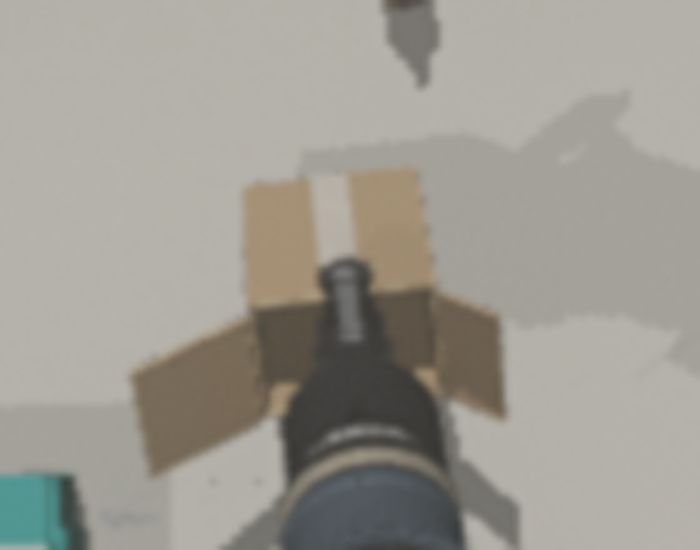

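```bash
cat > fit.py <<'E'
from h import *
from scipy.optimize import least_squares
def Rc(a,al):
    f=np.array([np.cos(a),np.sin(a),0]);up=np.array([0,0,1.])
    z=-np.cos(al)*f+np.sin(al)*up; x=np.sin(al)*f+np.cos(al)*up
    return np.c_[x,np.cross(z,x),z]
def Wc(p,C):  # p: pivot mid (x,y,z), a, al ; pivot = carton (-38,0,0)
    return p[:3]+(np.array(C)/1e3+[.038,0,0])@Rc(p[3],p[4]).T
E
python3 - <<'E'
from fit import *
t=grab("top"); s=grab("scene")
T=[([38,50,0],(253.6,197.2)),([38,-50,0],(288.4,193.6)),([38,-50,120],(291.8,217.8)),([38,50,120],(254.8,221.2))]
S=[([38,-50,0],(306.6,209.6)),([-38,-50,0],(289.4,234.6)),([38,-50,120],(283.5,204.5))]
def r(p): return np.r_[(proj(t,Wc(p,[c for c,_ in T]))-[u for _,u in T]).ravel(),(proj(s,Wc(p,[c for c,_ in S]))-[u for _,u in S]).ravel()]
o=least_squares(r,[.63,.018,0,.124,.87]); p=o.x; print(p.round(4),np.degrees(p[4]),r(p).round(1))
pp,R,_=state(); e=Wc(p,[[36,0,120]])[0]; print("E",e,"in tool",(R.inv().apply(e-pp)*1e3).round(1))
E
```

```text
[ 0.6129  0.0177 -0.0013  0.1269  0.8479] 48.57970529741409 [-0.4 -0.1 -0.3 -0.7  0.8 -0.5 -0.5  0.7  0.9  0.3  0.   1.2 -1.1 -0.9]
E [0.58918456 0.01466081 0.13767535] in tool [  0.7  -3.6 -24.3]
```

The fit is consistent: pivot edge at (0.613, 0.018, 0), tilt about 49–50° and 24 mm grip depth. Now I rotate about the pivot.

jog_arm(deltas=[{"angular": [0.07,0,0],"slide": [0,6.5,5.4],"grip": 0},{"angular": [0.07,0,0],"slide": [0,6.5,5.4],"grip": 0},{"angular": [0.07,0,0],"slide": [0,6.5,5.4],"grip": 0},{"angular": [0.07,0,0],"slide": [0,6.5,5.4],"grip": 0}])

```text
time_s: 5.6
eef_pos: [0.6406, 0.0201, 0.1182]
orientation: [2.731, -0.0, 1.688]
wrist_force: [0.9, 0.4, 3.9]
opening: 0.031
```

```bash
python3 -c "
from h import *
info()
s=grab('scene')
crop(s,200,130,340,270,5,'s9')"
```

```text
t 5.6 p [0.6406 0.0201 0.1182] x [-0.12  0.99  0.  ] z [ 0.397  0.047 -0.917] F [0.93 0.36 3.93] M [ 0.01 -0.01  0.08] op 0.031 q [ 0.01  0.24 -0.42  0.5   0.04  1.47]
```

View pics/s9.png

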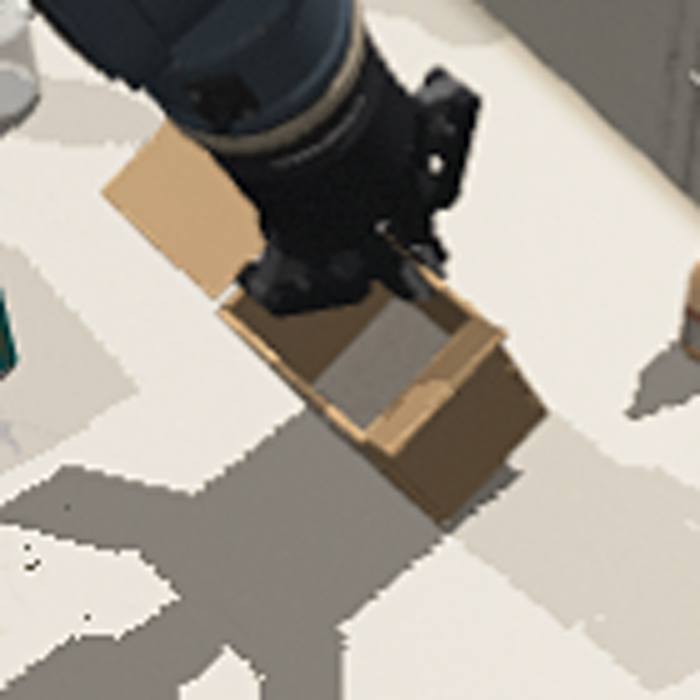

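jog_arm(deltas=[{"angular": [0.07,0,0],"slide": [0,6.5,5.2],"grip": 0},{"angular": [0.07,0,0],"slide": [0,6.5,5.2],"grip": 0},{"angular": [0.07,0,0],"slide": [0,6.5,5.2],"grip": 0},{"angular": [0.07,0,0],"slide": [0,6.5,5.2],"grip": 0},{"angular": [0.05,0,0],"slide": [0,4.7,3.8],"grip": 0}])

```text
time_s: 6.15
eef_pos: [0.6778, 0.0248, 0.1028]
orientation: [3.058, -0.001, 1.688]
wrist_force: [4.9, 3.8, 8.5]
opening: 0.031
```

jog_arm(deltas=[{"angular": [0.03,0,0],"slide": [0,2.8,2.3],"grip": 0},{"angular": [0.0,0,0],"slide": [0,0,0],"grip": 0}])

```text
time_s: 6.35
eef_pos: [0.6814, 0.0253, 0.1005]
orientation: [3.087, -0.001, 1.688]
wrist_force: [3.4, 3.5, 10.9]
opening: 0.027
```

```bash
python3 -c "
from h import *
info()
s=grab('scene')
crop(s,200,130,340,270,5,'s10')
crop(grab('top'),205,150,345,260,5,'t10')"
```

```text
t 6.35 p [0.6814 0.0253 0.1005] x [-0.12  0.99  0.  ] z [ 0.054  0.007 -0.998] F [ 3.45  3.54 10.9 ] M [ 0.44 -0.63 -0.02] op 0.027 q [0.03 0.53 0.09 1.08 0.01 1.49]
```

View pics/s10.png

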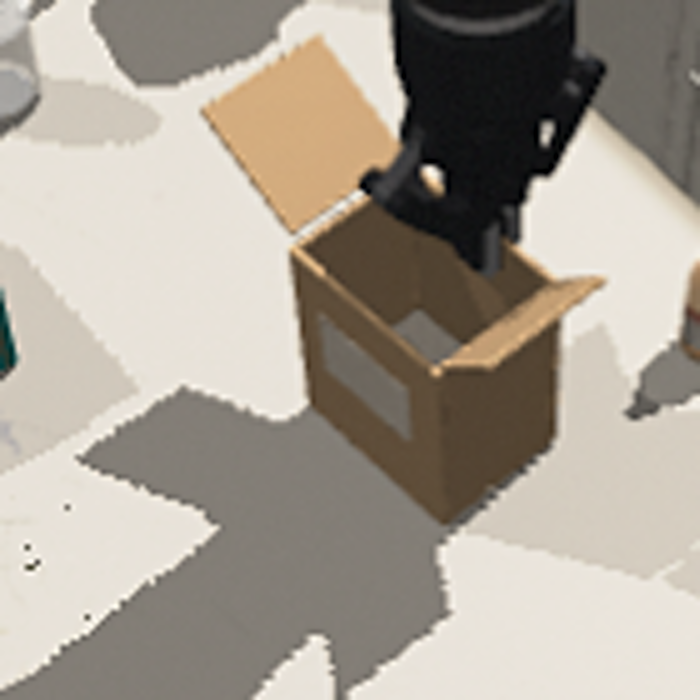

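View pics/t10.png

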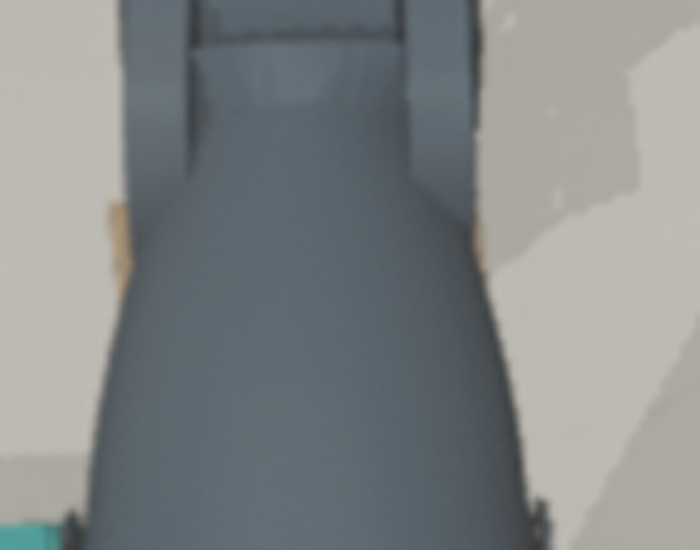

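jog_arm(deltas=[{"angular": [0.03,0,0],"slide": [0,2.7,1],"grip": 0},{"angular": [0.025,0,0],"slide": [0,2.2,1],"grip": 0},{"angular": [0.0,0,0],"slide": [0,0,0],"grip": 0}])

```text
time_s: 6.75
eef_pos: [0.6833, 0.0254, 0.0971]
orientation: [-3.136, -0.001, 1.688]
wrist_force: [-0.6, 1.1, 3.1]
opening: 0.032
```

```bash
python3 -c "
from h import *
info()
s=grab('scene')
crop(s,200,130,340,270,5,'s11')"
```

```text
t 6.75 p [0.6833 0.0254 0.0971] x [-0.12  0.99  0.  ] z [-0.005  0.    -1.   ] F [-0.61  1.1   3.09] M [ 0.07  0.3  -0.05] op 0.032 q [0.04 0.58 0.17 1.17 0.   1.49]
```

View pics/s11.png

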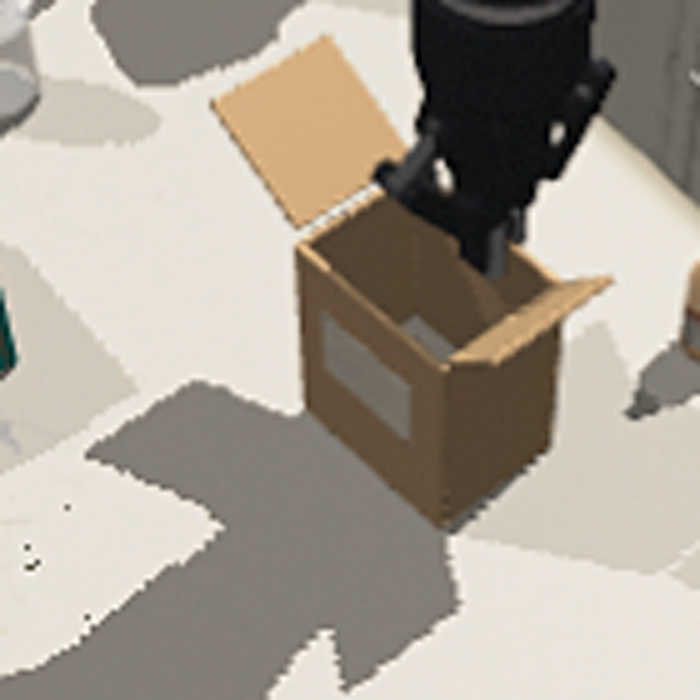

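Upright and gently loaded (3 N). Opening slowly.

jog_arm(deltas=[{"grip": 0.06,"slide": [0,0,0],"angular": [0,0,0]},{"grip": 0.1,"slide": [0,0,0],"angular": [0,0,0]},{"grip": 0.15,"slide": [0,0,0],"angular": [0,0,0]},{"grip": 0.25,"slide": [0,0,0],"angular": [0,0,0]},{"grip": 0.3,"slide": [0,0,0],"angular": [0,0,0]}])

```text
time_s: 7.3
eef_pos: [0.6839, 0.0251, 0.0983]
orientation: [-3.139, -0.0, 1.688]
wrist_force: [1.1, 0.2, 0.4]
opening: 0.299
```

jog_arm(deltas=[{"grip": 0.3,"slide": [0,0,-30],"angular": [0,0,0]},{"grip": 0.3,"slide": [0,0,-40],"angular": [0,0,0]},{"grip": 0.1,"slide": [0,0,-45],"angular": [0,0,0]},{"grip": 0,"slide": [-20,-40,-20],"angular": [0,0,0]}])

```text
time_s: 7.7
eef_pos: [0.6518, 0.0024, 0.237]
orientation: [3.136, 0.0, 1.69]
wrist_force: [0.3, -1.1, 1.3]
opening: 0.004
```

```bash
python3 -c "
from h import *
info()
s=grab('scene')
crop(s,200,130,340,270,5,'s12')
crop(grab('top'),205,150,345,260,5,'t12')"
```

```text
t 7.7 p [0.6518 0.0024 0.237 ] x [-0.12  0.99 -0.  ] z [ 0.006  0.001 -1.   ] F [ 0.27 -1.11  1.27] M [-0.06 -0.    0.03] op 0.004 q [0.   0.46 0.33 1.44 0.   1.45]
```

View pics/s12.png

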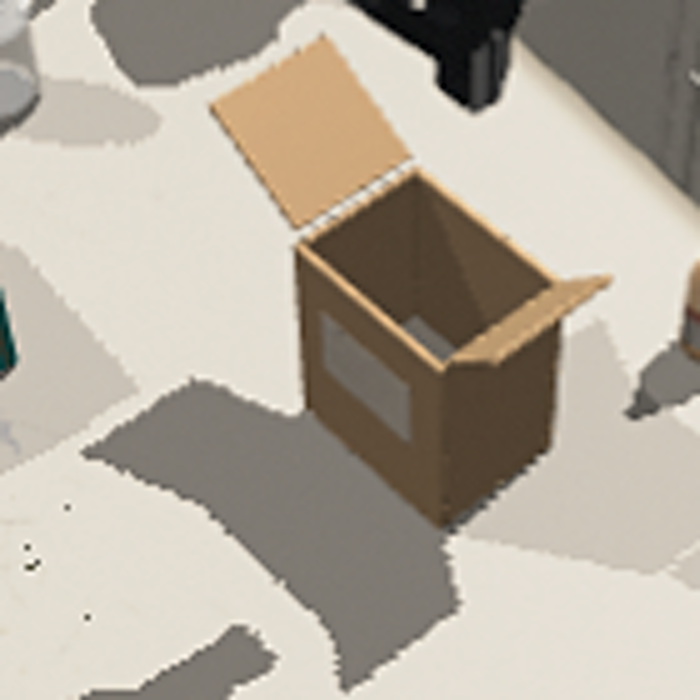

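View pics/t12.png

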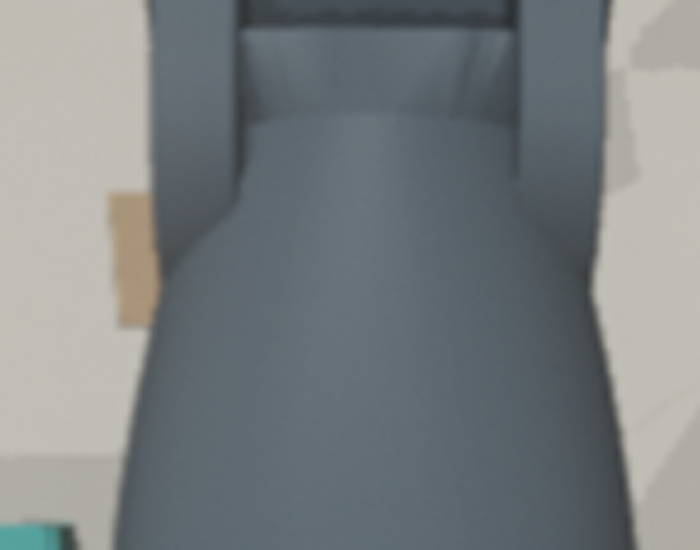

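```bash
python3 - <<'E'
from fit import *
s=grab("scene")
S=[([-38,50,120],(298,245)),([-38,-50,120],(443,370)),([38,50,120],(418,170)),([-38,50,0],(305,407)),([-38,-50,0],(443,526)),([38,-50,0],(552,444))]
U=np.array([u for _,u in S])/5+[200,130]
def r(p): return (proj(s,Wc(np.r_[p[:2],0,p[2],np.pi/2],[c for c,_ in S]))-U).ravel()
o=least_squares(r,[.61,.018,.124]); p=np.r_[o.x[:2],0,o.x[2],np.pi/2]; print(p.round(4),r(o.x).round(1)); np.save("up.npy",p)
print("centre",Wc(p,[[0,0,0]]).round(4))
print("hinge short mid",Wc(p,[[0,-50,122]]).round(4),"long",Wc(p,[[0,50,126]]).round(4))
# flap angles
for nm,sy,L,z,obs in(("short",-1,40,122,[(490,362),(608,280)]),("long",1,70,126,[(210,105),(322,37)])):
  for a in np.arange(2.1,2.8,.1):
    q=proj(s,Wc(p,[[-35,sy*(50-L*np.cos(a)),z+L*np.sin(a)],[35,sy*(50-L*np.cos(a)),z+L*np.sin(a)]])); print(nm,a.round(1),((q-[200,130])*5).round().tolist(),obs)
E
```

```text
[0.6099 0.0176 0.     0.1224 1.5708] [-0.9 -0.2  0.3  0.3  0.1 -1.5 -0.1  0.1 -0.2  1.   0.8  0.1]
centre [[0.6476 0.0223 0.    ]]
hinge short mid [[ 0.6537 -0.0274  0.122 ]] long [[0.6415 0.0719 0.126 ]]
short 2.1 [[484.0, 341.0], [603.0, 255.0]] [(490, 362), (608, 280)]
short 2.2 [[490.0, 349.0], [609.0, 263.0]] [(490, 362), (608, 280)]
short 2.3 [[495.0, 357.0], [614.0, 271.0]] [(490, 362), (608, 280)]
short 2.4 [[499.0, 365.0], [618.0, 279.0]] [(490, 362), (608, 280)]
short 2.5 [[503.0, 373.0], [622.0, 287.0]] [(490, 362), (608, 280)]
short 2.6 [[507.0, 381.0], [625.0, 295.0]] [(490, 362), (608, 280)]
short 2.7 [[510.0, 389.0], [627.0, 303.0]] [(490, 362), (608, 280)]
long 2.1 [[240.0, 93.0], [361.0, 20.0]] [(210, 105), (322, 37)]
long 2.2 [[232.0, 93.0], [352.0, 20.0]] [(210, 105), (322, 37)]
long 2.3 [[225.0, 94.0], [345.0, 21.0]] [(210, 105), (322, 37)]
long 2.4 [[218.0, 96.0], [338.0, 24.0]] [(210, 105), (322, 37)]
long 2.5 [[213.0, 100.0], [332.0, 28.0]] [(210, 105), (322, 37)]
long 2.6 [[209.0, 104.0], [327.0, 33.0]] [(210, 105), (322, 37)]
long 2.7 [[205.0, 111.0], [322.0, 40.0]] [(210, 105), (322, 37)]
```

The carton stands upright on its base: rim corners at crop (298,245), (443,370), (418,170), centre fitted at (0.648, 0.022), yaw 0.122, flaps at about 2.4 and 2.6 rad. Next is a gentle sweep of the short flap from outside with closed fingers.

jog_arm(deltas=[{"angular": [0,0,0],"slide": [-45,0,0],"grip": 0},{"angular": [0,0,0],"slide": [-43,0,0],"grip": 0},{"angular": [0,0,0],"slide": [0,0,45],"grip": 0},{"angular": [0,0,0],"slide": [0,0,45],"grip": 0},{"angular": [0,0,0],"slide": [0,0,8],"grip": 0}])

```text
time_s: 8.35
eef_pos: [0.6536, -0.0865, 0.1289]
orientation: [-3.129, -0.003, 1.687]
wrist_force: [-0.9, 0.1, -1.0]
opening: -0.001
```

```bash
cat >> fit.py <<'E'
UP=np.load("up.npy")
def incart():
    p,R,s=state(); c=Wc(UP,[[0,0,0]])[0]; M=Rc(UP[3],np.pi/2); return ((p-c)@M*1e3).round(1), (M.T@R.as_matrix()).round(3)
def look(n,top=False):
    info(); print("tcp in carton mm",incart()[0])
    crop(grab('scene'),200,100,360,270,4,'s'+n)
    if top: crop(grab('top'),205,150,345,260,5,'t'+n)
E
python3 -c "
from fit import *
look('13',1); print(incart()[1])"
```

```text
t 8.35 p [ 0.6536 -0.0865  0.1289] x [-0.12  0.99  0.  ] z [-0.012  0.001 -1.   ] F [-0.86  0.14 -1.02] M [0.09 0.1  0.  ] op -0.001 q [-0.13  0.52  0.16  1.22 -0.    1.32]
tcp in carton mm [  -7.3 -108.7  128.9]
[[ 0.005  1.    -0.007]
 [ 1.    -0.005  0.001]
 [ 0.001 -0.007 -1.   ]]
```

View pics/s13.png

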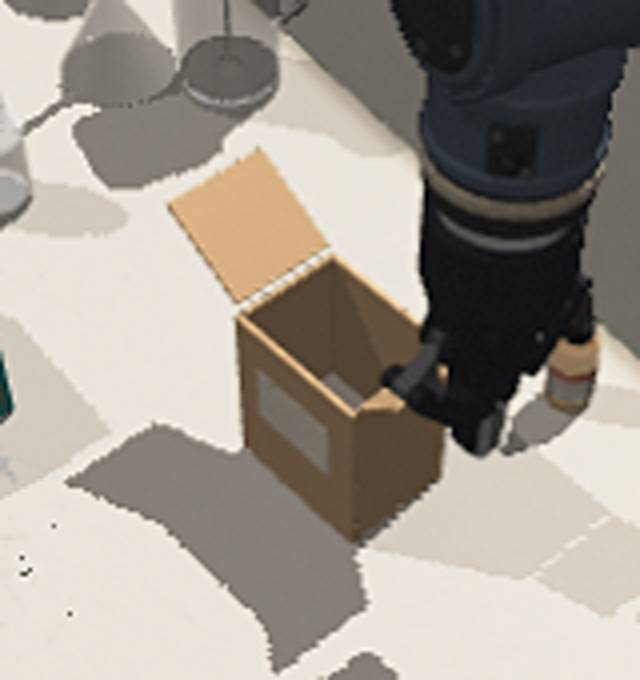

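View pics/t13.png

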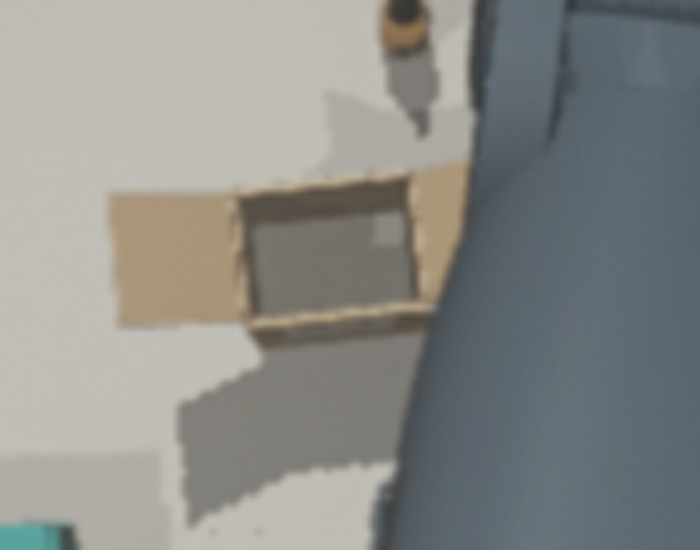

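jog_arm(deltas=[{"angular": [0,0,0],"slide": [12,7,-4],"grip": 0},{"angular": [0,0,0],"slide": [8,0,0],"grip": 0},{"angular": [0,0,0],"slide": [6,0,0],"grip": 0},{"angular": [0,0,0],"slide": [6,0,0],"grip": 0},{"angular": [0,0,0],"slide": [0,0,0],"grip": 0}])

```text
time_s: 8.95
eef_pos: [0.6602, -0.0529, 0.1399]
orientation: [-3.14, -0.0, 1.689]
wrist_force: [-0.1, 0.1, -0.4]
opening: -0.001
```

```bash
python3 -c "
from fit import *
look('14',1)"
```

```text
t 8.95 p [ 0.6602 -0.0529  0.1399] x [-0.12  0.99  0.  ] z [-0.002  0.    -1.   ] F [-0.07  0.14 -0.42] M [0.03 0.02 0.03] op -0.001 q [-0.08  0.51  0.17  1.23 -0.    1.37]
tcp in carton mm [  3.3 -76.2 139.9]
```

View pics/s14.png

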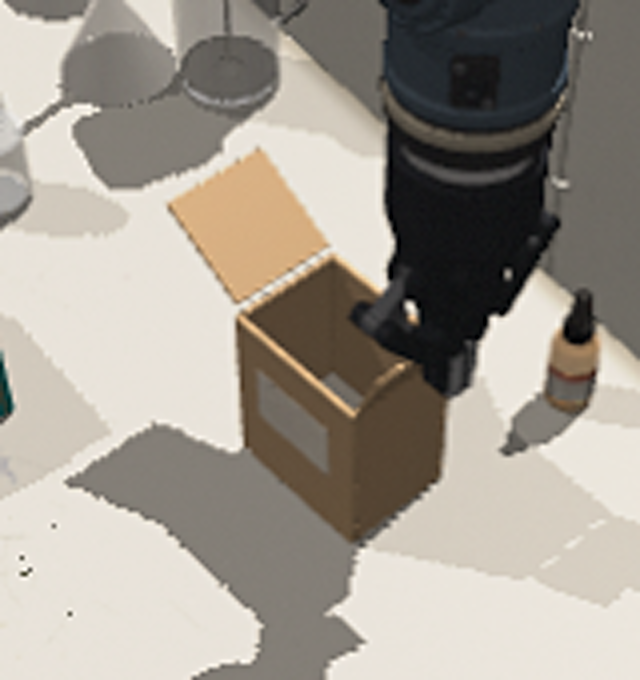

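View pics/t14.png

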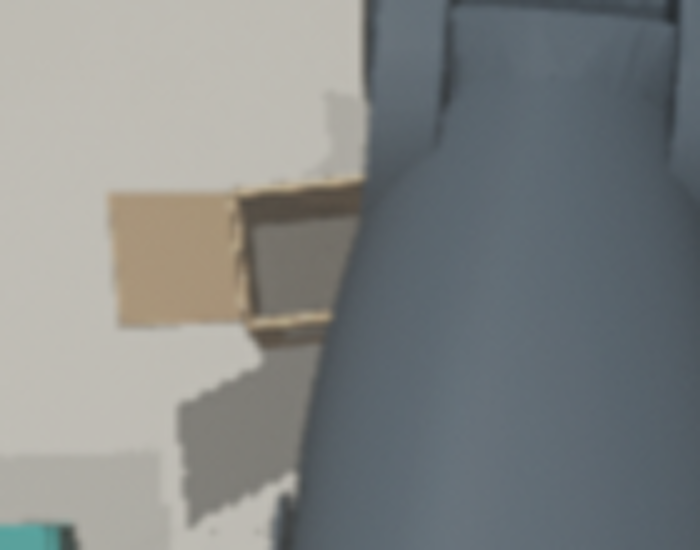

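The flap is swinging and the carton has not moved. Continuing over the arc.

jog_arm(deltas=[{"angular": [0,0,0],"slide": [6,0,-5],"grip": 0},{"angular": [0,0,0],"slide": [6,0,-5],"grip": 0},{"angular": [0,0,0],"slide": [6,0,-5],"grip": 0},{"angular": [0,0,0],"slide": [6,0,-1],"grip": 0},{"angular": [0,0,0],"slide": [7,0,2],"grip": 0}])

```text
time_s: 9.55
eef_pos: [0.6569, -0.0228, 0.1539]
orientation: [-3.14, -0.0, 1.688]
wrist_force: [-0.3, -0.8, 1.0]
opening: -0.002
```

jog_arm(deltas=[{"angular": [0,0,0],"slide": [7,0,5],"grip": 0},{"angular": [0,0,0],"slide": [0,0,0],"grip": 0}])

```text
time_s: 9.75
eef_pos: [0.6551, -0.0153, 0.1471]
orientation: [-3.137, -0.001, 1.689]
wrist_force: [-0.0, -0.7, 0.7]
opening: -0.001
```

```bash
python3 -c "
from fit import *
look('15',0)"
```

```text
t 9.75 p [ 0.6551 -0.0153  0.1471] x [-0.12  0.99  0.  ] z [-0.004  0.    -1.   ] F [-0.04 -0.73  0.74] M [-0.06  0.04 -0.04] op -0.001 q [-0.02  0.5   0.17  1.25  0.    1.43]
tcp in carton mm [  2.8 -38.2 147.1]
```

View pics/s15.png

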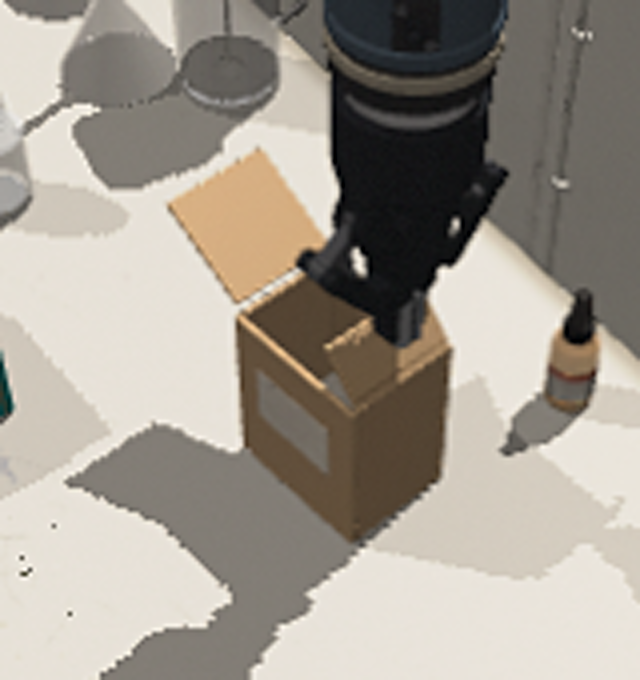

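jog_arm(deltas=[{"angular": [0,0,0],"slide": [6,0,5],"grip": 0},{"angular": [0,0,0],"slide": [3,0,8],"grip": 0},{"angular": [0,0,0],"slide": [1,0,6],"grip": 0},{"angular": [0,0,0],"slide": [0,0,3],"grip": 0},{"angular": [0,0,0],"slide": [0,0,0],"grip": 0}])

```text
time_s: 10.3
eef_pos: [0.6541, -0.0065, 0.1254]
orientation: [-3.138, -0.0, 1.688]
wrist_force: [0.4, 0.4, 0.6]
opening: 0.003
```

```bash
python3 -c "
from fit import *
look('16',0)"
```

```text
t 10.3 p [ 0.6541 -0.0065  0.1254] x [-0.12  0.99  0.  ] z [-0.004 -0.    -1.   ] F [0.39 0.42 0.57] M [ 0.01  0.03 -0.03] op 0.003 q [-0.01  0.51  0.13  1.19 -0.    1.44]
tcp in carton mm [  3.  -29.4 125.4]
```

View pics/s16.png

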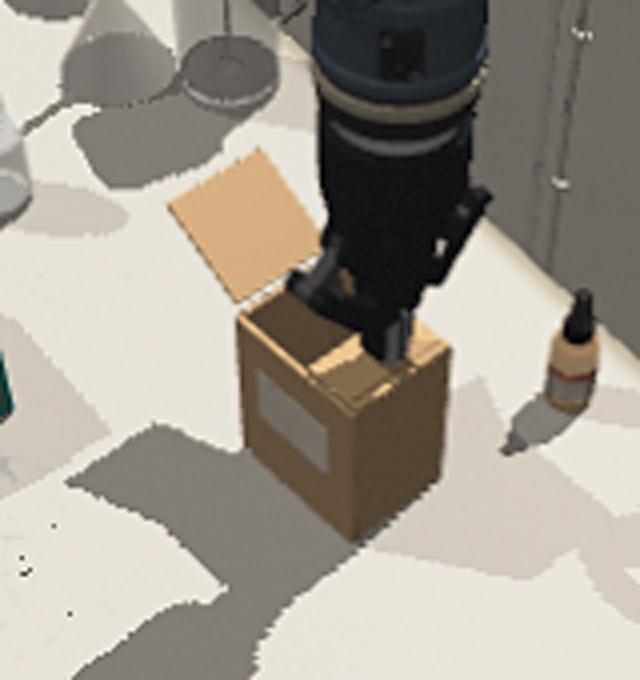

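Nearly flat. Pressing lightly until the force rises.

jog_arm(deltas=[{"angular": [0,0,0],"slide": [2,0,1],"grip": 0},{"angular": [0,0,0],"slide": [2,0,1],"grip": 0},{"angular": [0,0,0],"slide": [0,0,1],"grip": 0},{"angular": [0,0,0],"slide": [0,0,0],"grip": 0}])

```text
time_s: 10.75
eef_pos: [0.6542, -0.0022, 0.1241]
orientation: [-3.14, -0.0, 1.688]
wrist_force: [-1.2, 1.1, 4.2]
opening: -0.001
```

```bash
python3 -c "
from fit import *
info(); print(incart()[0])"
```

```text
t 10.75 p [ 0.6542 -0.0022  0.1241] x [-0.12  0.99  0.  ] z [-0.002  0.    -1.   ] F [-1.18  1.12  4.22] M [ 0.26  0.28 -0.07] op -0.001 q [-0.    0.51  0.12  1.19  0.    1.45]
[  3.6 -25.1 124.1]
```

Short flap flat: contact at z = 124 mm with 4 N, as expected. Now over to the long flap.

jog_arm(deltas=[{"angular": [0,0,0],"slide": [0,0,-25],"grip": 0},{"angular": [0,0,0],"slide": [0,0,-45],"grip": 0},{"angular": [0,0,0],"slide": [40,0,-15],"grip": 0},{"angular": [0,0,0],"slide": [45,0,0],"grip": 0},{"angular": [0,0,0],"slide": [45,0,0],"grip": 0}])

```text
time_s: 11.25
eef_pos: [0.6394, 0.1277, 0.2094]
orientation: [-3.141, -0.0, 1.686]
wrist_force: [-0.0, 0.4, 0.1]
opening: 0.005
```

jog_arm(deltas=[{"angular": [0,0,0],"slide": [40,0,0],"grip": 0},{"angular": [0,0,0],"slide": [0,0,0],"grip": 0}])

```text
time_s: 11.45
eef_pos: [0.6337, 0.1711, 0.2083]
orientation: [-3.139, -0.001, 1.692]
wrist_force: [0.5, -0.3, -0.1]
opening: -0.002
```

```bash
python3 -c "
from fit import *
look('17',1)"
```

```text
t 11.45 p [0.6337 0.1711 0.2083] x [-0.12  0.99  0.  ] z [-0.003  0.001 -1.   ] F [ 0.47 -0.27 -0.09] M [-0.03  0.01 -0.  ] op -0.002 q [0.26 0.48 0.29 1.39 0.   1.71]
tcp in carton mm [  4.4 149.4 208.3]
```

View pics/s17.png

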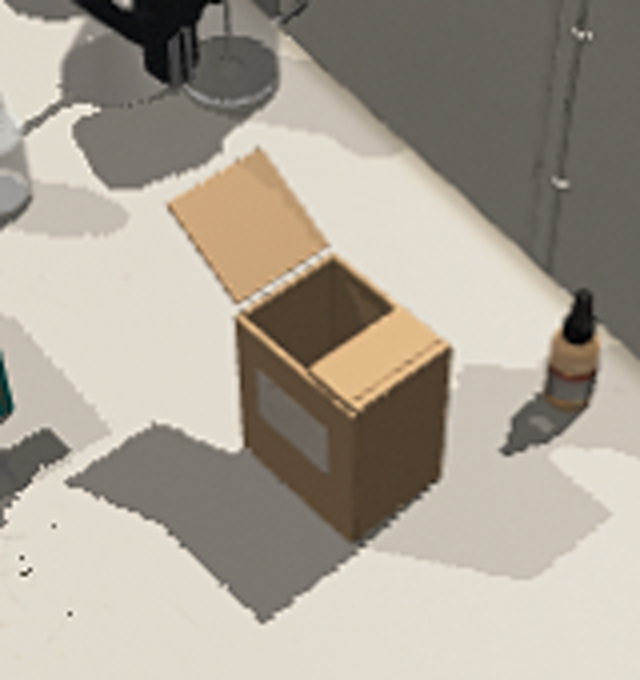

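View pics/t17.png

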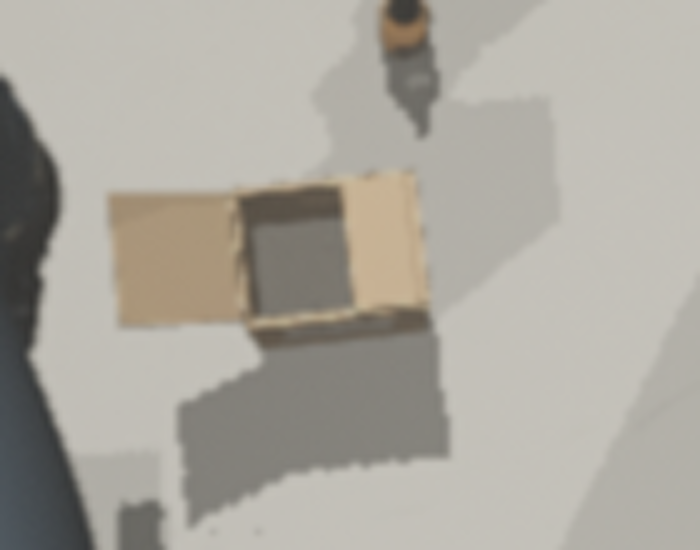

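The short flap lies flat, with its free edge at scene crop (313,370)–(390,305). The carton has not moved and the long flap is still open. Now sweeping the long flap.

jog_arm(deltas=[{"angular": [0,0,0],"slide": [0,0,35],"grip": 0},{"angular": [0,0,0],"slide": [0,0,33],"grip": 0},{"angular": [0,0,0],"slide": [-15,0,0],"grip": 0},{"angular": [0,0,0],"slide": [-10,0,0],"grip": 0},{"angular": [0,0,0],"slide": [-8,0,0],"grip": 0}])

```text
time_s: 12.05
eef_pos: [0.6394, 0.1318, 0.1424]
orientation: [-3.142, -0.001, 1.686]
wrist_force: [-0.0, 1.9, 1.9]
opening: -0.005
```

jog_arm(deltas=[{"angular": [0,0,0],"slide": [-8,0,-2],"grip": 0},{"angular": [0,0,0],"slide": [-8,0,-2],"grip": 0},{"angular": [0,0,0],"slide": [0,0,0],"grip": 0}])

```text
time_s: 12.35
eef_pos: [0.6407, 0.1164, 0.1455]
orientation: [-3.141, 0.0, 1.686]
wrist_force: [-0.1, 0.3, -0.1]
opening: 0.002
```

```bash
python3 -c "
from fit import *
look('18',1)"
```

```text
t 12.35 p [0.6407 0.1164 0.1455] x [-0.12  0.99 -0.  ] z [-0.001 -0.    -1.   ] F [-0.06  0.31 -0.1 ] M [ 0.16 -0.01  0.01] op 0.002 q [ 0.18  0.49  0.15  1.23 -0.    1.64]
tcp in carton mm [  4.7  94.3 145.5]
```

View pics/s18.png

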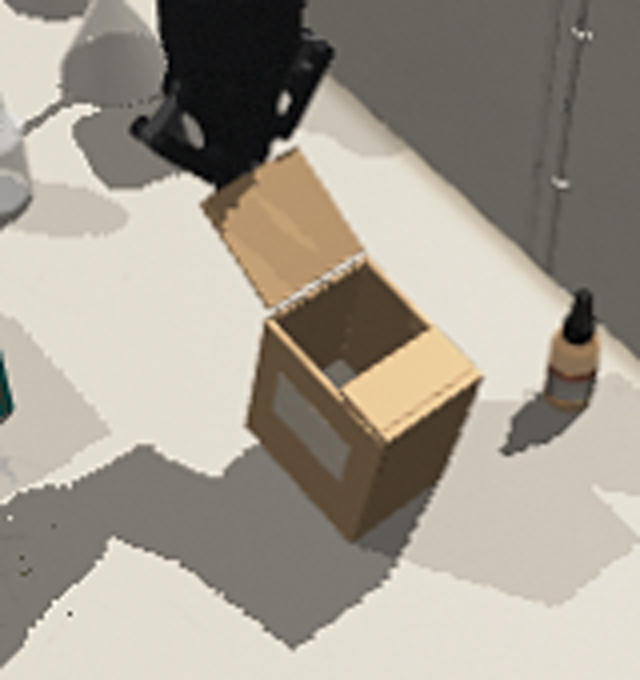

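View pics/t18.png

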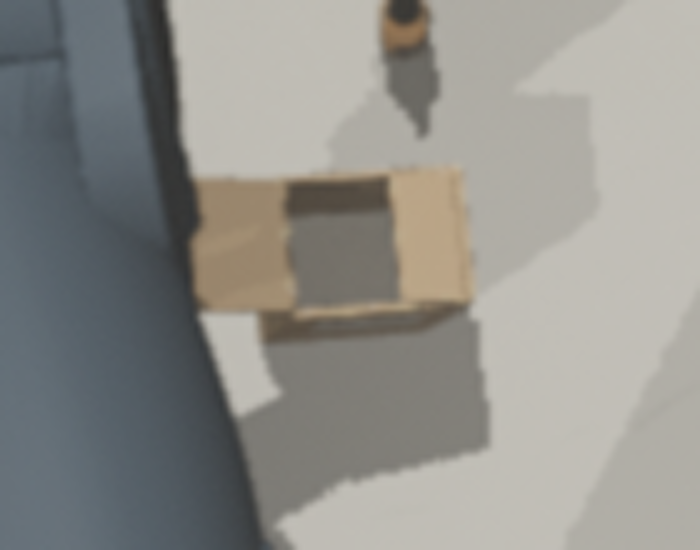

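The carton is leaning: the edge of the flatter-lying long flap jams on the finger by friction. I'll back off slowly so it settles, then pinch the flap and turn it instead.

jog_arm(deltas=[{"angular": [0,0,0],"slide": [5,0,1],"grip": 0},{"angular": [0,0,0],"slide": [5,0,1],"grip": 0},{"angular": [0,0,0],"slide": [5,0,1],"grip": 0},{"angular": [0,0,0],"slide": [5,0,1],"grip": 0},{"angular": [0,0,0],"slide": [5,0,0],"grip": 0}])

```text
time_s: 12.95
eef_pos: [0.6367, 0.1431, 0.1399]
orientation: [-3.138, 0.0, 1.688]
wrist_force: [-0.2, -0.5, 0.0]
opening: -0.0
```

jog_arm(deltas=[{"angular": [0,0,0],"slide": [6,0,0],"grip": 0},{"angular": [0,0,0],"slide": [15,0,0],"grip": 0},{"angular": [0,0,0],"slide": [20,0,-10],"grip": 0},{"angular": [0,0,0],"slide": [20,0,-40],"grip": 0}])

```text
time_s: 13.35
eef_pos: [0.6278, 0.2037, 0.1868]
orientation: [-3.132, 0.001, 1.687]
wrist_force: [0.1, -0.0, 0.1]
opening: -0.002
```

```bash
python3 -c "
from fit import *
look('19',1)"
```

```text
t 13.35 p [0.6278 0.2037 0.1868] x [-0.12  0.99 -0.  ] z [-0.01  -0.002 -1.   ] F [ 0.14 -0.05  0.11] M [ 0.04 -0.02 -0.07] op -0.002 q [0.31 0.5  0.27 1.35 0.   1.77]
tcp in carton mm [  2.5 182.5 186.8]
```

View pics/s19.png

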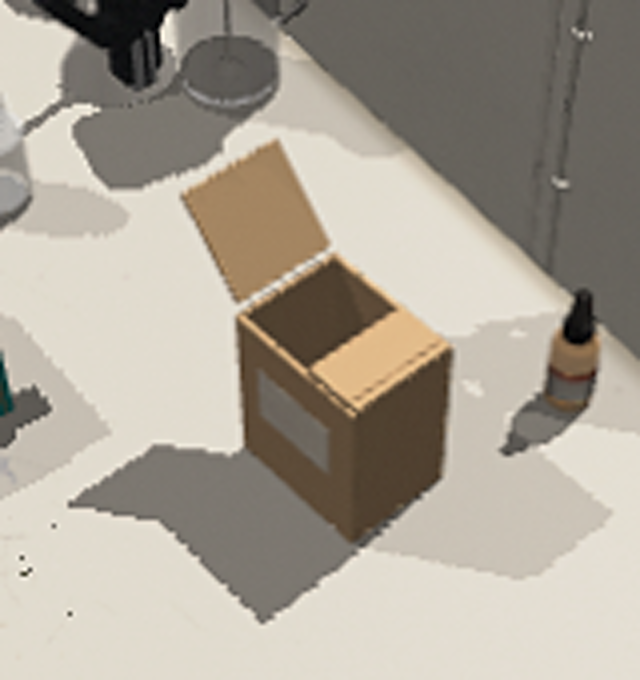

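View pics/t19.png

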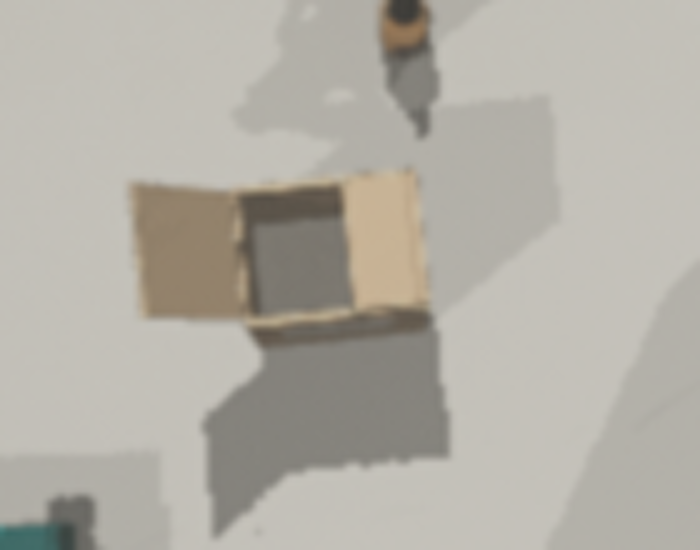

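The carton settled back on its base at the same place, and the flap is already partly raised. Measuring it now.

```bash
python3 - <<'E'
from fit import *
s=grab("scene");t=grab("top")
for a in np.arange(2.0,2.7,.1):
    P=Wc(UP,[[-35,50-70*np.cos(a),126+70*np.sin(a)],[35,50-70*np.cos(a),126+70*np.sin(a)]])
    print(a.round(1),((proj(s,P)-[200,100])*4).round().tolist(),((proj(t,P)-[205,150])*5).round().tolist())
E
```

```text
2.0 [[199.0, 196.0], [296.0, 137.0]] [[176.0, 312.0], [161.0, 173.0]]
2.1 [[192.0, 195.0], [289.0, 136.0]] [[164.0, 314.0], [149.0, 176.0]]
2.2 [[186.0, 194.0], [282.0, 136.0]] [[153.0, 316.0], [139.0, 179.0]]
2.3 [[180.0, 195.0], [276.0, 137.0]] [[143.0, 319.0], [129.0, 182.0]]
2.4 [[175.0, 197.0], [270.0, 139.0]] [[134.0, 321.0], [121.0, 184.0]]
2.5 [[170.0, 200.0], [265.0, 143.0]] [[127.0, 323.0], [113.0, 187.0]]
2.6 [[167.0, 204.0], [261.0, 147.0]] [[121.0, 325.0], [107.0, 190.0]]
2.7 [[164.0, 208.0], [258.0, 152.0]] [[116.0, 327.0], [102.0, 193.0]]
```

```bash
cat >> fit.py <<'E'
MC=Rc(UP[3],np.pi/2)
def lt(L): return Ro.from_matrix(MC@np.array([[-1,0,0],[0,np.cos(L),-np.sin(L)],[0,-np.sin(L),-np.cos(L)]]).T.T) if False else Ro.from_matrix(MC@np.c_[[-1,0,0],[0,np.cos(L),-np.sin(L)],[0,-np.sin(L),-np.cos(L)]])
def cw(c): return Wc(UP,[c])[0]
E
python3 - <<'E'
from fit import *
L=.71; z=np.array([0,-np.sin(L),-np.cos(L)]); T=np.array([2,50+70*np.sin(L),126+70*np.cos(L)])+22*z
pre=T-85*z; print(T,pre,cw(pre),cw(T))
plan(cw(pre),lt(L))
E
```

```text
[  2.          81.28802101 162.40137005] [  2.         136.69389155 226.86212951] [0.63287703 0.15816938 0.22686213] [0.63964097 0.10317793 0.16240137]
dist mm 58.5 turn 1.696 rows 13 min 13 per-row turn [ 0.043 -0.043 -0.116]
[-3.6, -0.2, -2.7]
[-3.6, -0.8, -2.6]
[-3.6, -1.3, -2.4]
[-3.5, -1.8, -2.1]
[-3.4, -2.3, -1.9]
[-3.2, -2.7, -1.7]
[-2.9, -3.2, -1.4]
[-2.6, -3.5, -1.1]
[-2.2, -3.8, -0.9]
[-1.7, -4.1, -0.6]
[-1.3, -4.3, -0.4]
[-0.8, -4.4, -0.2]
[-0.3, -4.5, 0.1]
```

jog_arm(deltas=[{"angular": [0.043,-0.043,-0.116],"slide": [0,0,-12],"grip": 0.35},{"angular": [0.043,-0.043,-0.116],"slide": [0,0,-12],"grip": 0.35},{"angular": [0.043,-0.043,-0.116],"slide": [0,0,-10],"grip": 0.35},{"angular": [0.043,-0.043,-0.116],"slide": [0,0,-10],"grip": 0.35},{"angular": [0.043,-0.043,-0.116],"slide": [0,0,0],"grip": 0.35}])

```text
time_s: 14.05
eef_pos: [0.6325, 0.2062, 0.2343]
orientation: [-2.872, 0.139, 2.296]
wrist_force: [-0.4, 0.1, -0.8]
opening: 0.353
```

jog_arm(deltas=[{"angular": [0.043,-0.043,-0.116],"slide": [0,0,0],"grip": 0.35},{"angular": [0.043,-0.043,-0.116],"slide": [0,0,0],"grip": 0.35},{"angular": [0.043,-0.043,-0.116],"slide": [0,0,0],"grip": 0.35},{"angular": [0.043,-0.043,-0.116],"slide": [0,0,0],"grip": 0.35},{"angular": [0.043,-0.043,-0.116],"slide": [0,0,0],"grip": 0.35}])

```text
time_s: 14.55
eef_pos: [0.6322, 0.2062, 0.2326]
orientation: [-2.572, 0.097, 2.916]
wrist_force: [-0.3, -0.1, 0.1]
opening: 0.352
```

```bash
python3 - <<'E'
from fit import *
info(); print(incart())
L=.71; z=np.array([0,-np.sin(L),-np.cos(L)]); T=np.array([2,50+70*np.sin(L),126+70*np.cos(L)])+22*z
plan(cw(T-60*z),lt(L))
E
```

```text
t 14.55 p [0.6322 0.2062 0.2326] x [-0.97  0.22 -0.1 ] z [-0.041 -0.544 -0.838] F [-0.26 -0.09  0.07] M [ 0.51  0.03 -0.02] op 0.352 q [ 0.52  0.76  0.73  1.89 -0.47  0.86]
(array([  7.2, 184.4, 232.6]), array([[-0.936,  0.336, -0.108],
       [ 0.339,  0.774, -0.535],
       [-0.096, -0.537, -0.838]]))
dist mm 68.8 turn 0.381 rows 3 min 3 per-row turn [ 0.041 -0.044 -0.112]
[-4.8, -12.7, 18.5]
[-2.6, -12.3, 19.2]
[-0.4, -11.7, 19.7]
```

jog_arm(deltas=[{"angular": [0.041,-0.044,-0.112],"slide": [-5,-12.5,18.5],"grip": 0.35},{"angular": [0.041,-0.044,-0.112],"slide": [-2.5,-12,19],"grip": 0.35},{"angular": [0.041,-0.044,-0.112],"slide": [0,-12,19.5],"grip": 0.35},{"angular": [0,0,0],"slide": [0,0,0],"grip": 0.35}])

```text
time_s: 14.95
eef_pos: [0.6319, 0.1402, 0.2069]
orientation: [-2.429, -0.003, -3.021]
wrist_force: [-0.3, 0.4, 0.6]
opening: 0.35
```

```bash
python3 - <<'E'
from fit import *
look('20',1); print(incart())
L=.71; z=np.array([0,-np.sin(L),-np.cos(L)]); T=np.array([2,50+70*np.sin(L),126+70*np.cos(L)])+22*z
plan(cw(T),lt(L))
E
```

```text
t 14.95 p [0.6319 0.1402 0.2069] x [-0.99 -0.12  0.  ] z [ 0.077 -0.649 -0.757] F [-0.28  0.43  0.55] M [0.61 0.07 0.03] op 0.35 q [ 0.51  0.66  0.4   1.63 -0.65  0.49]
tcp in carton mm [ -1.2 118.9 206.9]
(array([  1. , 120.9, 209. ]), array([[-1.   ,  0.007, -0.001],
       [ 0.006,  0.759, -0.651],
       [-0.004, -0.651, -0.759]]))
dist mm 61.1 turn 0.007 rows 2 min 2 per-row turn [ 0.001 -0.    -0.004]
[-0.5, 0.1, 30.6]
[-0.5, 0.1, 30.6]
```

View pics/s20.png

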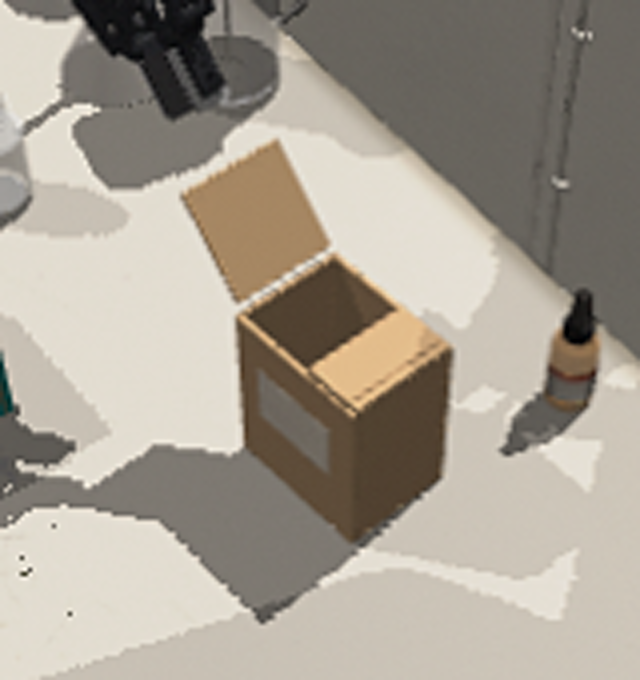

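View pics/t20.png

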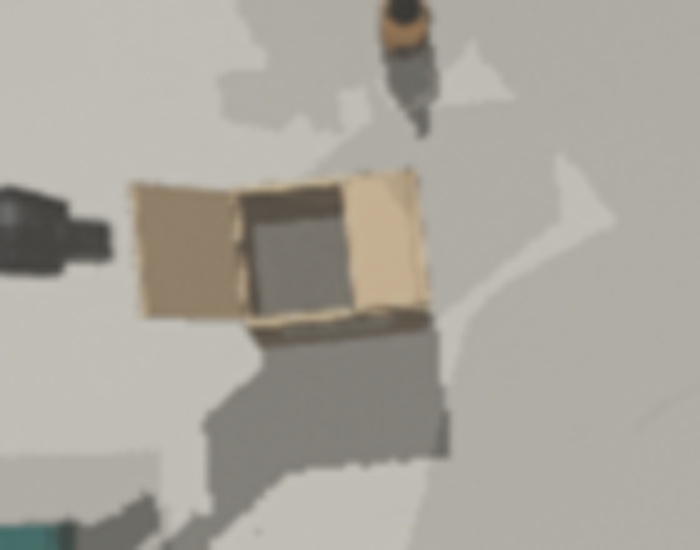

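Aligned with the flap's free edge. Inserting, then closing gently.

jog_arm(deltas=[{"angular": [0,0,0],"slide": [0,0,25],"grip": 0.35},{"angular": [0,0,0],"slide": [0,0,20],"grip": 0.35},{"angular": [0,0,0],"slide": [0,0,15],"grip": 0.35},{"angular": [0,0,0],"slide": [0,0,0],"grip": 0.35}])

```text
time_s: 15.45
eef_pos: [0.6394, 0.1032, 0.1628]
orientation: [-2.433, 0.004, -3.026]
wrist_force: [0.6, -0.3, 0.1]
opening: 0.344
```

```bash
python3 - <<'E'
from fit import *
look('21',1)
E
```

```text
t 15.45 p [0.6394 0.1032 0.1628] x [-0.99 -0.12 -0.  ] z [ 0.078 -0.646 -0.76 ] F [ 0.61 -0.26  0.12] M [ 0.56  0.04 -0.03] op 0.344 q [ 0.46  0.65  0.27  1.47 -0.66  0.44]
tcp in carton mm [  1.8  81.3 162.8]
```

View pics/s21.png

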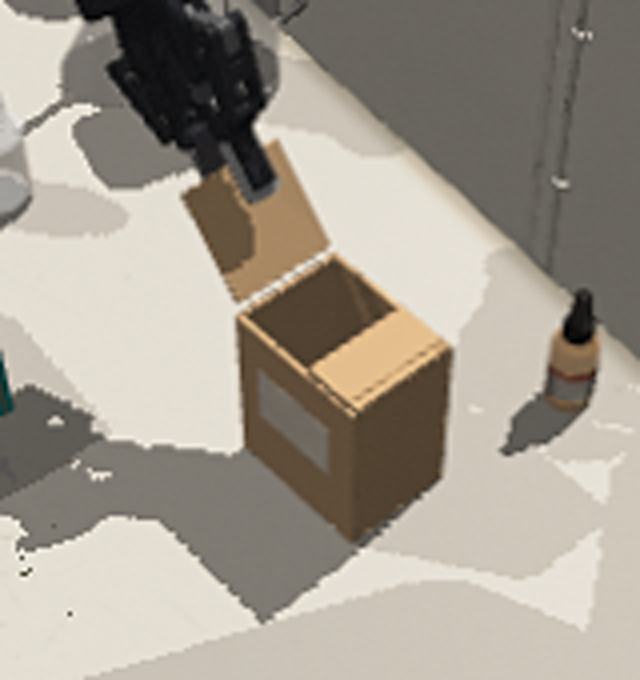

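View pics/t21.png

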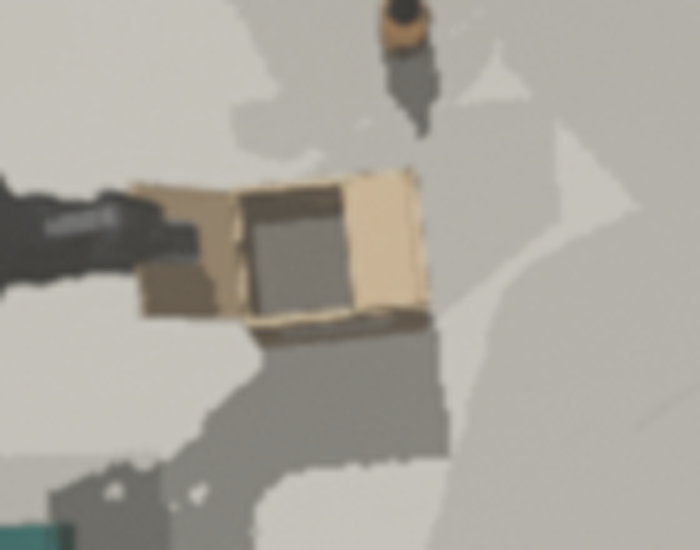

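jog_arm(deltas=[{"angular": [0,0,0],"slide": [0,0,0],"grip": 0.2},{"angular": [0,0,0],"slide": [0,0,0],"grip": 0.13},{"angular": [0,0,0],"slide": [0,0,0],"grip": 0.08},{"angular": [-0.08,0,0],"slide": [0,-3.8,0.1],"grip": 0.08},{"angular": [-0.08,0,0],"slide": [0,-3.8,0.1],"grip": 0.08}])

```text
time_s: 16.05
eef_pos: [0.6399, 0.099, 0.1679]
orientation: [-2.596, 0.004, -3.021]
wrist_force: [-0.0, -0.4, -0.6]
opening: 0.082
```

jog_arm(deltas=[{"angular": [-0.08,0,0],"slide": [0,-3.8,0.1],"grip": 0.08},{"angular": [-0.08,0,0],"slide": [0,-3.8,0.1],"grip": 0.08},{"angular": [-0.08,0,0],"slide": [0,-3.8,0.1],"grip": 0.08}])

```text
time_s: 16.35
eef_pos: [0.6413, 0.088, 0.1741]
orientation: [-2.837, 0.006, -3.022]
wrist_force: [-0.5, -0.6, 0.2]
opening: 0.077
```

```bash
python3 - <<'E'
from fit import *
look('22',0)
E
```

```text
t 16.35 p [0.6413 0.088  0.1741] x [-0.99 -0.12 -0.01] z [ 0.041 -0.298 -0.954] F [-0.47 -0.56  0.22] M [0.34 0.04 0.01] op 0.077 q [ 0.28  0.5   0.2   1.32 -0.3   0.17]
tcp in carton mm [  1.8  66.  174.1]
```

View pics/s22.png

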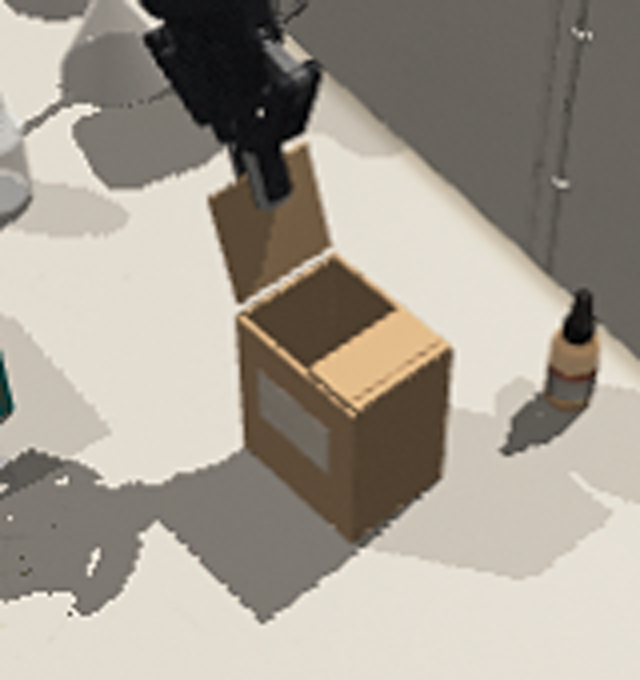

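Working well: the flap turns and the carton stays put. Continuing.

jog_arm(deltas=[{"angular": [-0.08,0,0],"slide": [0,-3.8,0.1],"grip": 0.08},{"angular": [-0.08,0,0],"slide": [0,-3.8,0.1],"grip": 0.08},{"angular": [-0.08,0,0],"slide": [0,-3.8,0.1],"grip": 0.08},{"angular": [-0.08,0,0],"slide": [0,-3.8,0.1],"grip": 0.08},{"angular": [-0.08,0,0],"slide": [0,-3.8,0.1],"grip": 0.08}])

```text
time_s: 16.9
eef_pos: [0.6434, 0.0692, 0.1761]
orientation: [3.048, 0.005, -3.023]
wrist_force: [-0.1, 0.2, -1.5]
opening: 0.078
```

jog_arm(deltas=[{"angular": [-0.08,0,0],"slide": [0,-3.8,0.1],"grip": 0.08},{"angular": [-0.08,0,0],"slide": [0,-3.8,0.1],"grip": 0.08},{"angular": [-0.08,0,0],"slide": [0,-3.8,0.1],"grip": 0.08},{"angular": [-0.08,0,0],"slide": [0,-3.8,0.1],"grip": 0.08},{"angular": [-0.08,0,0],"slide": [0,-3.8,0.1],"grip": 0.08}])

```text
time_s: 17.4
eef_pos: [0.6455, 0.051, 0.1707]
orientation: [2.648, 0.004, -3.023]
wrist_force: [-0.2, 0.6, 0.2]
opening: 0.079
```

```bash
python3 - <<'E'
from fit import *
look('23',0)
E
```

```text
t 17.4 p [0.6455 0.051  0.1707] x [-0.99 -0.12 -0.  ] z [-0.053  0.471 -0.881] F [-0.16  0.57  0.2 ] M [-0.4  -0.05 -0.  ] op 0.079 q [-0.14  0.56  0.23  1.38  0.48 -0.29]
tcp in carton mm [  1.5  28.8 170.7]
```

View pics/s23.png

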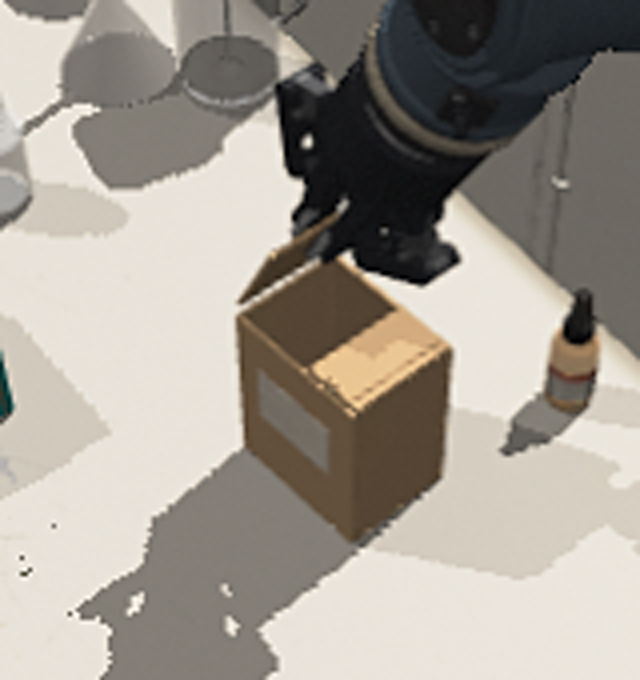

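jog_arm(deltas=[{"angular": [-0.08,0,0],"slide": [0,-3.8,0.1],"grip": 0.08},{"angular": [-0.08,0,0],"slide": [0,-3.8,0.1],"grip": 0.08},{"angular": [-0.08,0,0],"slide": [0,-3.8,0.1],"grip": 0.08},{"angular": [-0.08,0,0],"slide": [0,-3.8,0.1],"grip": 0.08},{"angular": [0,0,0],"slide": [0,0,0],"grip": 0.08}])

```text
time_s: 17.95
eef_pos: [0.6463, 0.0378, 0.1584]
orientation: [2.329, -0.002, -3.024]
wrist_force: [-0.5, 0.4, -1.2]
opening: 0.084
```

```bash
python3 - <<'E'
from fit import *
look('24',0)
E
```

```text
t 17.95 p [0.6463 0.0378 0.1584] x [-0.99 -0.12  0.  ] z [-0.086  0.721 -0.688] F [-0.47  0.45 -1.16] M [-0.68 -0.06 -0.  ] op 0.084 q [-0.27  0.71  0.31  1.55  0.74 -0.53]
tcp in carton mm [  0.6  15.6 158.4]
```

View pics/s24.png

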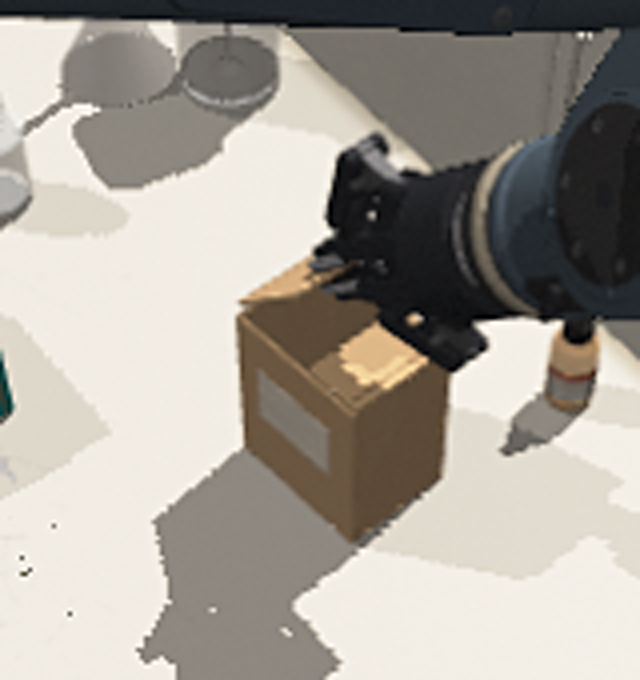

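Flap is folded inward past 45°. Opening slightly, backing out along the tool axis, then straightening up to press from above.

jog_arm(deltas=[{"angular": [0,0,0],"slide": [0,0,-5],"grip": 0.13},{"angular": [0,0,0],"slide": [0,0,-12],"grip": 0.15},{"angular": [0,0,0],"slide": [0,0,-20],"grip": 0.15},{"angular": [0,0,0],"slide": [0,0,-30],"grip": 0.1},{"angular": [0.1,0,0],"slide": [0,0,-30],"grip": 0}])

```text
time_s: 18.5
eef_pos: [0.6544, -0.0321, 0.2272]
orientation: [2.432, 0.0, -3.023]
wrist_force: [-0.1, 0.2, -1.5]
opening: 0.003
```

```bash
python3 - <<'E'
from fit import *
look('25',0)
plan(cw([2,18,225]),lt(0))
E
```

```text
t 18.5 p [ 0.6544 -0.0321  0.2272] x [-0.99 -0.12 -0.  ] z [-0.077  0.647 -0.759] F [-0.1   0.19 -1.54] M [-0.63 -0.05  0.04] op 0.003 q [-0.33  0.7   0.53  1.76  0.63 -0.56]
tcp in carton mm [ 1.000e-01 -5.480e+01  2.272e+02]
dist mm 75.4 turn 0.697 rows 5 min 5 per-row turn [ 0.139  0.002 -0.   ]
[0.1, 10.3, 11.1]
[0.1, 11.7, 9.5]
[0.0, 12.9, 7.8]
[0.0, 13.9, 5.9]
[0.0, 14.6, 3.9]
```

View pics/s25.png

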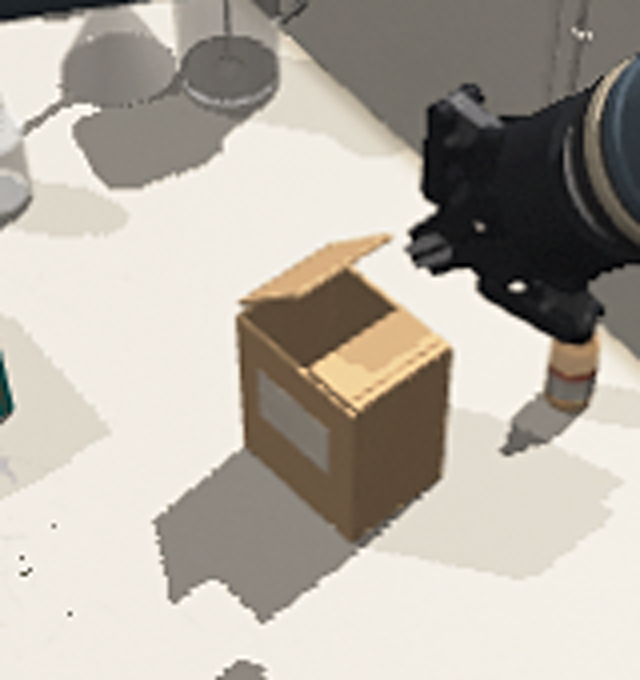

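jog_arm(deltas=[{"angular": [0.139,0,0],"slide": [0,10,9],"grip": 0},{"angular": [0.139,0,0],"slide": [0,12,9],"grip": 0},{"angular": [0.139,0,0],"slide": [0,13,8],"grip": 0},{"angular": [0.139,0,0],"slide": [0,14,6],"grip": 0},{"angular": [0.139,0,0],"slide": [0,14.5,4],"grip": 0}])

```text
time_s: 19.05
eef_pos: [0.6468, 0.0433, 0.2254]
orientation: [3.132, 0.012, -3.023]
wrist_force: [-0.6, -0.5, -0.7]
opening: 0.004
```

jog_arm(deltas=[{"angular": [0,0,0],"slide": [0,0,20],"grip": 0},{"angular": [0,0,0],"slide": [0,0,18],"grip": 0},{"angular": [0,0,0],"slide": [0,0,8],"grip": 0},{"angular": [0,0,0],"slide": [0,0,8],"grip": 0},{"angular": [0,0,0],"slide": [0,0,0],"grip": 0}])

```text
time_s: 19.55
eef_pos: [0.6463, 0.0429, 0.1676]
orientation: [3.126, 0.004, -3.023]
wrist_force: [-0.6, 0.3, 0.0]
opening: -0.001
```

```bash
python3 - <<'E'
from fit import *
look('26',0)
E
```

```text
t 19.55 p [0.6463 0.0429 0.1676] x [-0.99 -0.12 -0.  ] z [ 0.002  0.016 -1.   ] F [-0.59  0.26  0.05] M [-0.05  0.04 -0.01] op -0.001 q [ 0.06  0.47  0.17  1.27  0.02 -0.06]
tcp in carton mm [  1.2  20.7 167.6]
```

View pics/s26.png

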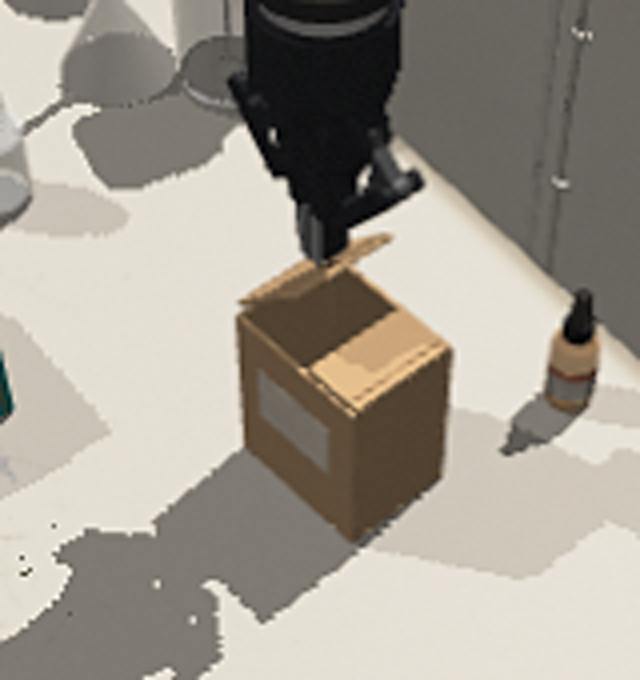

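Right over the flap. Pushing straight down.

jog_arm(deltas=[{"angular": [0,0,0],"slide": [0,-2,8],"grip": 0},{"angular": [0,0,0],"slide": [0,-2,8],"grip": 0},{"angular": [0,0,0],"slide": [0,-2,8],"grip": 0},{"angular": [0,0,0],"slide": [0,-2,7],"grip": 0},{"angular": [0,0,0],"slide": [0,0,4],"grip": 0}])

```text
time_s: 20.1
eef_pos: [0.6471, 0.0352, 0.1313]
orientation: [3.125, 0.003, -3.023]
wrist_force: [0.3, 0.7, 0.1]
opening: -0.001
```

jog_arm(deltas=[{"angular": [0,0,0],"slide": [0,0,2],"grip": 0},{"angular": [0,0,0],"slide": [0,0,0],"grip": 0}])

```text
time_s: 20.3
eef_pos: [0.6473, 0.0357, 0.1302]
orientation: [3.125, 0.004, -3.023]
wrist_force: [0.1, 1.4, 0.3]
opening: 0.003
```

```bash
python3 - <<'E'
from fit import *
look('27',0)
E
```

```text
t 20.3 p [0.6473 0.0357 0.1302] x [-0.99 -0.12 -0.  ] z [ 0.002  0.017 -1.   ] F [0.11 1.4  0.33] M [-0.04 -0.02 -0.05] op 0.003 q [ 0.05  0.49  0.11  1.19  0.02 -0.07]
tcp in carton mm [  1.4  13.4 130.2]
```

View pics/s27.png

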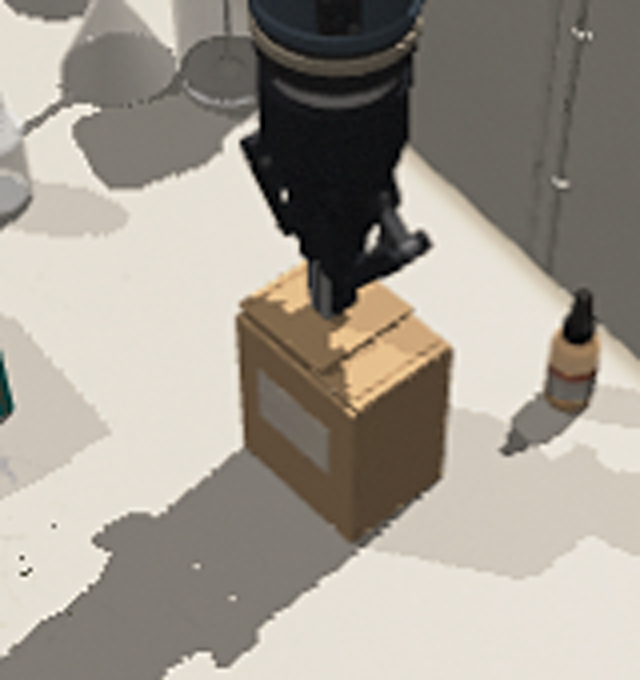

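Almost flat. Move towards the free edge a little and press to about 128 mm.

jog_arm(deltas=[{"angular": [0,0,0],"slide": [0,0,-1],"grip": 0},{"angular": [0,0,0],"slide": [0,-8,0],"grip": 0},{"angular": [0,0,0],"slide": [0,-4,2],"grip": 0},{"angular": [0,0,0],"slide": [0,0,2],"grip": 0},{"angular": [0,0,0],"slide": [0,0,0],"grip": 0}])

```text
time_s: 20.85
eef_pos: [0.6492, 0.0229, 0.1281]
orientation: [3.126, 0.005, -3.024]
wrist_force: [-1.0, -3.1, 6.8]
opening: -0.002
```

```bash
python3 - <<'E'
from fit import *
info(); print(incart()[0])
E
```

```text
t 20.85 p [0.6492 0.0229 0.1281] x [-0.99 -0.12 -0.01] z [ 0.004  0.016 -1.   ] F [-1.   -3.13  6.85] M [-0.72  0.18  0.06] op -0.002 q [ 0.03  0.49  0.11  1.18  0.02 -0.09]
[  1.7   0.4 128.1]
```

Contact at z = 128.1 mm with 7 N, so the flap is flat. Lifting clear and checking.

jog_arm(deltas=[{"angular": [0,0,0],"slide": [0,0,0],"grip": 0},{"angular": [0,0,0],"slide": [0,0,-4],"grip": 0},{"angular": [0,0,0],"slide": [0,0,-30],"grip": 0},{"angular": [0,0,0],"slide": [0,0,-45],"grip": 0},{"angular": [0,0,0],"slide": [0,-40,-30],"grip": 0}])

```text
time_s: 21.35
eef_pos: [0.6536, -0.0146, 0.2385]
orientation: [3.124, 0.006, -3.018]
wrist_force: [2.2, -0.8, 0.1]
opening: -0.001
```

jog_arm(deltas=[{"angular": [0,0,0],"slide": [0,-45,-10],"grip": 0},{"angular": [0,0,0],"slide": [0,-45,0],"grip": 0},{"angular": [0,0,0],"slide": [0,-45,0],"grip": 0},{"angular": [0,0,0],"slide": [0,-45,0],"grip": 0},{"angular": [0,0,0],"slide": [0,0,0],"grip": 0}])

```text
time_s: 21.85
eef_pos: [0.6745, -0.2021, 0.2414]
orientation: [3.126, 0.003, -3.028]
wrist_force: [-1.0, -0.0, -0.1]
opening: -0.001
```

```bash
python3 - <<'E'
from fit import *
look('28',1)
s=grab("scene");t=grab("top");cv2.imwrite("pics/topfull.png",t["frame"])
for nm,sy,L,z in(("short",-1,40,122),("long",1,70,126)):
  for a in (0,.13):
    P=Wc(UP,[[-35,sy*(50-L*np.cos(a)),z+2+L*np.sin(a)],[35,sy*(50-L*np.cos(a)),z+2+L*np.sin(a)]])
    print(nm,a,((proj(s,P)-[200,100])*4).round().tolist())
crop(s,250,150,320,245,6,"s28b")
E
```

```text
t 21.85 p [ 0.6745 -0.2021  0.2414] x [-0.99 -0.11 -0.  ] z [ 0.001  0.016 -1.   ] F [-1.03 -0.03 -0.11] M [-0.03 -0.03  0.02] op -0.001 q [-0.3   0.57  0.53  1.54  0.02 -0.41]
tcp in carton mm [  -0.7 -226.   241.4]
short 0 [[310.0, 368.0], [403.0, 304.0]]
short 0.13 [[310.0, 362.0], [403.0, 298.0]]
long 0 [[322.0, 373.0], [415.0, 309.0]]
long 0.13 [[321.0, 362.0], [415.0, 297.0]]
```

View pics/s28.png

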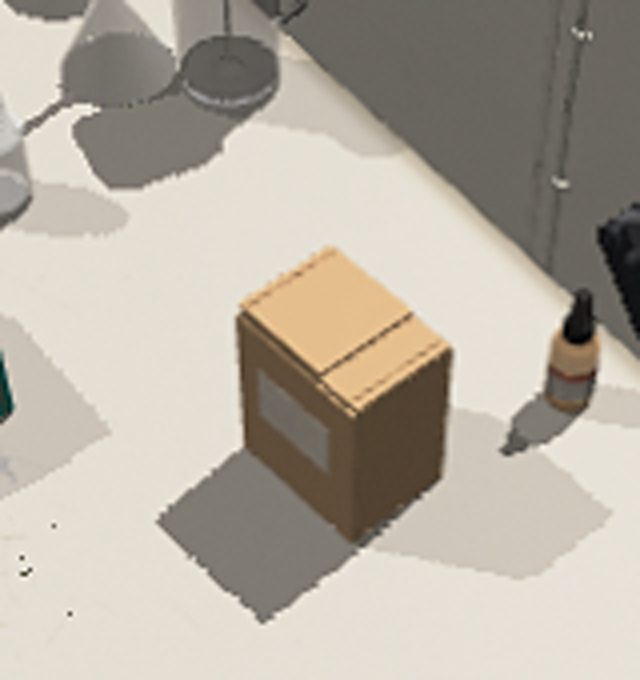

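View pics/s28b.png

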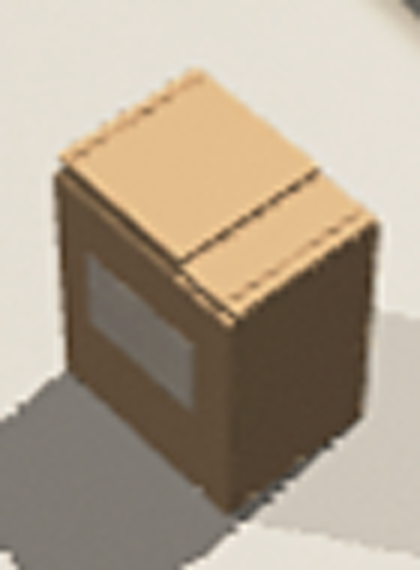

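View pics/topfull.png

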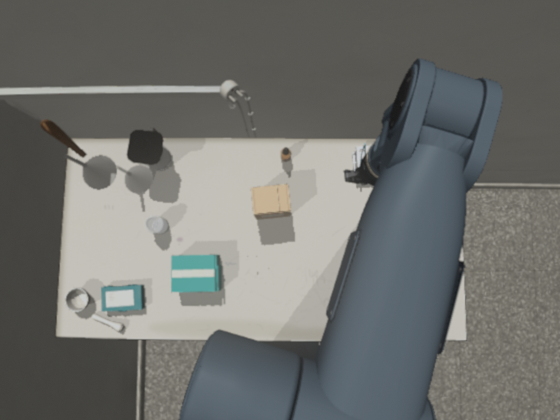

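Both flaps lie flat. I'll move the gripper a little away from the rack, let it settle, and hand in.

jog_arm(deltas=[{"angular": [0,0,0],"slide": [20,20,-30],"grip": 0},{"angular": [0,0,0],"slide": [20,20,-20],"grip": 0},{"angular": [0,0,0],"slide": [0,0,0],"grip": 0},{"angular": [0,0,0],"slide": [0,0,0],"grip": 0}])

```text
time_s: 22.45
eef_pos: [0.6304, -0.161, 0.2943]
orientation: [3.126, 0.006, -3.021]
wrist_force: [-0.7, 0.3, -0.9]
opening: -0.001
```

```bash
python3 - <<'E'
from fit import *
from cell import finish_job
info(); print(finish_job())
E
```

```text
t 22.45 p [ 0.6304 -0.161   0.2943] x [-0.99 -0.12 -0.01] z [ 0.004  0.016 -1.   ] F [-0.66  0.32 -0.92] M [-0.01  0.03  0.05] op -0.001 q [-0.26  0.46  0.48  1.59  0.02 -0.38]
the job is handed in; nothing more can be done
None
```

The carton is standing on its base with its top folded shut, short flap under the long one. I handed the job in at 22.5 s; no verdict was reported.

**What I did:**
- **Tipping up:** I straddled the carton's upper wall at the mouth, tipped it to about 50°, then gripped it firmly. I turned it about its far bottom edge and set it down lightly, with about 3 N on the wrist.
- **Short flap:** I swept it over from outside with closed fingers and pressed it flat.
- **Long flap:** I pinched it, turned it past upright, then pressed it down from above.

**Last checks:**
- **Flaps:** The short flap gave contact at 124 mm and the long flap at 128.1 mm, both as expected for shut. In the last picture the long flap's free edge matches the position computed for a flat flap to within about 5 enlarged pixels, where the 0.13 rad limit would shift it by about 12.
- **Carton:** It looked upright and still, at the same place as when it was set down.
- **Glassware:** The sample jar and dropper bottle stand where they started. In the last top picture the arm hid the powder jar; I never worked near it.
- **Clearance:** The gripper was well clear, with only about 1 N of noise on the wrist.

**What went wrong on the way:** My first push on the long flap tipped the carton by roughly 15°, because the flap's edge jammed on the finger. I backed off slowly and it settled on its base in the same place. The short flap was already shut by then.

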